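Load glazed plates onto the drying deck

ROBOT

A 7-joint arm with a two-finger parallel gripper is mounted at the origin on the work surface. World frame = base frame: x ahead of the robot, y to its left, z up, the work surface at z = 0. Lengths are in m, angles in rad, forces in N, time in s.
With the tool pointing down it reaches from about 0.35 to 0.9 m from the base axis. Payload 8.1 kg.
Tool frame: the origin (TCP) lies at the very end of the fingers, on their centre line; the grasp point (between the pads) lies 19 mm behind it; z points along the fingers, y is the line along which they close (so a half turn about z gives the same grasp; the last joint's range is limited). The gripper opens to 92 mm and grips with 3 to 60 N. Pads are 19 mm wide; open, the fingers measure 130 mm over their backs; the gripper's body (75 mm by 190 mm) begins 47 mm behind the grasp point.
Start: joints at [-1.371, 0.434, 0.025, 1.573, -0.012, 1.134, -0.075], TCP at [0.186, 0.597, 0.227] pointing down, gripper open.
Joint ranges: [-2.62, 2.62], [-0.44, 2.09], [-1.27, 1.32], [0.08, 2.57], [-1.32, 4.46], [0.12, 2], [-2.74, 2.74]. Speed limits (rad/s): [2.22, 2.22, 3.01, 3.01, 3.14, 3.14, 3.14].

INTERFACE

Orientations are given as a rotation vector (axis times angle).
In Python, from cell import arm gives the robot as it stands.
- The arm moves only by the tool carry_out, never from a script. Its argument "commands" is a list of rows, each a list of 7 numbers: the opening, from 0 (shut) to 1 (fully open), then the shift along the tool's x, y, z each as a share of 0.025 m, from -1 to 1, then the turn, a rotation vector about the tool's x, y, z each as a share of 0.1 rad, from -1 to 1. A call has 1 to 8 rows; each row shifts and turns the commanded pose from where the row before left it, along the tool's axes as they then stand; what a row does not reach is not made up. A row lasts 1/10 s, in which the tool goes at most 50 mm and 8.59 degrees, less where a joint would pass 70% of its speed; a pose out of reach is approached as far as the arm can. A call with a number of a shift or a turn outside -1 to 1 is refused whole. A call with a gripper value outside its range is refused whole. The fingers move at their own pace and stop on an object; "squeeze" is the grip in N (left out, the last holds). Time passes only in rows, so rows that do not move let the fingers close. It gives the time, the measured TCP pose, the force, the opening and the grip force at its end, in the units of the state.
- arm.observe(): the state, without advancing time (a new reading comes with each control period).
- arm.get_image(name): name is "scene" or "top"; returns a dict with "pixels" (384x512x3 uint8, red, green, blue), "range_z" (384x512 float32, m along the optical axis (not along the pixel's ray), 0 where there is no reading), "mtx" (3x3 intrinsics, pixels), "R" (3x3) and "t" (3): a world point X has camera coordinates R X + t. Camera axes: x right, y down, z forward; pixel columns grow to the right and rows downward; lengths in m; the calibration is good to about 2 mm. A picture is of the moment at which its call begins.
- arm.sign_off(): hands the job in; it is judged then, once.
The state is a dict: "clock": time; "joints": joint angles; "dq": joint speeds; "joint_efforts": joint torques, N m; "position": TCP position; "ee_rot": TCP orientation; "force": force on the tool from outside, world axes, zero at the start; "ft_torque": the same for the moment, N m; "width": opening from 0.0 (shut) to 1.0 (fully open); "gripper_force": force on a finger pad.
Only numpy, scipy, OpenCV 4.12 (cv2) and the standard library are available. Lean on these libraries where they do the work, as an engineer would, in place of code of your own. Each camera call takes 0.05 s, during which the arm holds its last target. There are 200 camera calls.

TASK

The freshly glazed footed plates on the plywood ware board must go onto the low metal dryer deck: slide the spatula in under each one between its feet, carry it over and set it down flat and fully on the deck, never letting the robot touch a plate itself. When every plate is on the deck, lay the spatula back on its rubber mat, in the middle and lengthwise, blade the same way as at the start, and then start the dryer: turn the spring-return knob clockwise all the way to its stop, hold it there for half a second and let it spring back. Leave the cups and the jar alone.

Things in the scene. Friction and masses are not known exactly. Their poses are not given: they have to be found in the camera images.
- plate1: footed ceramic plate, wet with glaze, 22 mm high: slab 110 (x) x 84 (y) x 8 mm on two feet along its x axis, each 106 long, 10 wide, 14 high, centred at y +-35 mm: the tunnel under it is 60 wide, 14 high, open at both x ends. 170 g. Origin: centre, bottom of the feet; z up. May be absent
- plate2: footed ceramic plate, wet with glaze, 22 mm high: slab 110 (x) x 84 (y) x 8 mm on two feet along its x axis, each 106 long, 10 wide, 14 high, centred at y +-35 mm: the tunnel under it is 60 wide, 14 high, open at both x ends. 170 g. Origin: centre, bottom of the feet; z up. May be absent
- plate3: footed ceramic plate, wet with glaze, 22 mm high: slab 110 (x) x 84 (y) x 8 mm on two feet along its x axis, each 106 long, 10 wide, 14 high, centred at y +-35 mm: the tunnel under it is 60 wide, 14 high, open at both x ends. 170 g. Origin: centre, bottom of the feet; z up. May be absent
- spatula: spatula; origin: straight below the grip point, level with the blade's underside; x to the blade tip, z up. Steel blade x 55..185 mm, 44 wide, z 0..3; 14 wide neck slopes up from x 65, z 4 to x 27, z 40; wooden handle x -75..45, 20 wide, z 35..59 (grip from above at x 0, z 47); T foot at x -60, 44 wide, down to z 0, so it stands level by itself. 220 g
- spatula_blade (a point): on the blade's top face, 133 mm along x from the spatula's origin, 3 mm up: bring this under the middle of a plate (the blade tip then stops 3 mm short of its far end)
- ware_board: plywood board fixed on the bench, top 200 (x) x 330 (y) mm, 12 mm high, origin under its centre; a rim 6 mm thick stands 12 mm above the top on both y sides and at the +x back, the -x front is open; the plates start on it, feet about along its x axis. It may stand left or right
- dryer_deck: low aluminium dryer deck with dark slots, fixed, flat top 200 (x) x 330 (y) mm, 30 mm above its origin, which is under its centre; a rim 6 mm thick stands 12 mm above the top on both y sides and at the +x back, the -x front is open; room for three plates side by side along y, 100 mm apart, feet along x
- tool_mat: black rubber mat fixed on the bench, 300 (x) x 80 (y) x 3 mm, origin under its centre; the spatula starts lying along it, blade towards the mat's +x
- mat_rest (a point): point on the mat's top, 50 mm from its middle towards its -x end: where the spatula's origin lies when the spatula is centred on the mat, blade towards +x
- starter: grey control box fixed on the bench between board and deck, 110 (x) x 76 (y) x 60 mm, origin under its centre, knob on top
- start_knob_grip (a point): on the knob's axis at the height to grip, 82 mm above the bench; the knob's grip is a bar 52 mm long, 14 mm wide and 26 mm high (z 68 to 94 mm above the bench), its length along this point's x axis, turning with it
- start_knob (a joint): rad the knob is turned, 0 at rest (bar along the box's x), growing clockwise seen from above to its stop at 1.3; a spring (0.1 N m at the stop) returns it to 0
- cup1: bystander: unglazed cup, 84 mm wide at the rim, 85 mm high, origin at its underside
- cup2: bystander: a like cup
- glaze_jar: bystander: closed jar, 70 mm wide, 100 mm high, origin at its underside
Things that resemble listed ones, but are neither listed nor needed, are in the scene too. What is shaped like the plate1 but blue is not meant.

How it is judged:
On the way, in this order (a step that is already met when the one before it is completed fails the run):
1. every plate stands on the dryer deck, free of the spatula (x of plate1 in the frame of dryer_deck between -0.055 and 0.055 m and y of plate1 in the frame of dryer_deck between -0.13 and 0.13 m and z of plate1 in the frame of dryer_deck between 0.026 and 0.034 m and angle between each of plate1, plate2, plate3's own z axis and vertical below 0.08 rad and contact force between each of plate1, plate2, plate3 and spatula below 0.05 N and linear speed of each of plate1, plate2, plate3 below 0.03 m/s and x of plate2 in the frame of dryer_deck between -0.055 and 0.055 m and y of plate2 in the frame of dryer_deck between -0.13 and 0.13 m and z of plate2 in the frame of dryer_deck between 0.026 and 0.034 m and x of plate3 in the frame of dryer_deck between -0.055 and 0.055 m and y of plate3 in the frame of dryer_deck between -0.13 and 0.13 m and z of plate3 in the frame of dryer_deck between 0.026 and 0.034 m), for 0.2 s.
2. the spatula lies on its mat, let go (x of spatula in the frame of mat_rest between -0.05 and 0.05 m and y of spatula in the frame of mat_rest between -0.04 and 0.04 m and z of spatula in the frame of tool_mat below 0.008 m and angle between the x axis of spatula and the x axis of tool_mat, either way round below 0.35 rad and angle between spatula's own z axis and vertical below 0.1 rad and contact force between the fingers and spatula below 0.05 N and linear speed of spatula below 0.03 m/s), for 0.2 s.
3. the knob is held at its stop (value of joint start_knob above 1.18 rad), for 0.3 s.
4. the knob has sprung back (value of joint start_knob below 0.15 rad), for 0.2 s.
At the end, for the whole second after the job is handed in: Every plate stands level on the dryer deck, inside the rim and at most 1 cm over the open front, not touching the spatula; the spatula lies on its mat, origin within 50 mm lengthwise and 40 mm sideways of the rest point, along the mat within 20 degrees; the knob is back at rest (x of plate1 in the frame of dryer_deck between -0.055 and 0.055 m and y of plate1 in the frame of dryer_deck between -0.13 and 0.13 m and z of plate1 in the frame of dryer_deck between 0.026 and 0.034 m and angle between each of plate1, plate2, plate3's own z axis and vertical below 0.08 rad and contact force between each of plate1, plate2, plate3, the fingers and spatula below 0.05 N and x of plate2 in the frame of dryer_deck between -0.055 and 0.055 m and y of plate2 in the frame of dryer_deck between -0.13 and 0.13 m and z of plate2 in the frame of dryer_deck between 0.026 and 0.034 m and x of plate3 in the frame of dryer_deck between -0.055 and 0.055 m and y of plate3 in the frame of dryer_deck between -0.13 and 0.13 m and z of plate3 in the frame of dryer_deck between 0.026 and 0.034 m and x of spatula in the frame of mat_rest between -0.05 and 0.05 m and y of spatula in the frame of mat_rest between -0.04 and 0.04 m and z of spatula in the frame of tool_mat below 0.008 m and angle between the x axis of spatula and the x axis of tool_mat, either way round below 0.35 rad and angle between spatula's own z axis and vertical below 0.1 rad and value of joint start_knob below 0.15 rad).
It fails at once if the robot touches a plate (contact force between any of the fingers, the arm and plate1 above 0.3 N or contact force between any of the fingers, the arm and plate2 above 0.3 N or contact force between any of the fingers, the arm and plate3 above 0.3 N).
It fails at once if a bystander is shoved or knocked over (distance of any of cup1, cup2, glaze_jar from where it was at the start of the episode above 0.03 m).
Of plate1, plate2, plate3 only 2 to 3 are there at a start; the rules pass over those that are not, and their reading is None.
At some moment in a run one of spatula, plate1, plate2, plate3 may be knocked a few centimetres aside while the robot is not near it.
It also fails if it takes over 210 s, if anything falls off the work surface, if the arm or the gripper's body presses on something with over 40 N, if the wrist force passes 120 N, or if a joint passes its speed limit or range.

## Working session

There is one attempt and no reset: what is moved stays moved. The work goes in short steps, Python scripts to look and compute and a tool call to move; the robot and the scene stay as the last step left them, time stands still between calls to the robot, and variables do not carry over. Pictures are saved under pics/ and viewed, at most 14 in all, crops included, and the job is handed in when it is done.

Besides the shell and the picture viewer there is one more tool, called after "Request:" by a JSON object that holds its "fn" and its "kwargs", one argument or row to a line. carry_out: Moves the arm, as the interface text tells. Shift numbers are shares of 0.025 m and turn numbers shares of 0.1 rad, none past 1 either way. Its arguments: {"type":"object","properties":{"commands":{"type":"array"},"squeeze":{"type":"number"}},"required":["commands"]}

```bash
mkdir -p pics; ls; cat > h.py <<'E'
import numpy as np, cv2
from scipy.spatial.transform import Rotation as Ro
from cell import arm
def grab(n,tag):
    d=arm.get_image(n); np.savez(f'{tag}.npz',**d)
    cv2.imwrite(f'pics/{tag}.png',d['pixels'][:,:,::-1]); return d
def cloud(d):
    K=d['mtx'];z=d['range_z'];v,u=np.indices(z.shape)
    c=np.stack([(u-K[0,2])/K[0,0]*z,(v-K[1,2])/K[1,1]*z,z],-1)
    return (c-d['t'])@d['R']   # R^T (c-t)
E
python3 - <<'E'
from h import *
s=arm.observe();print({k:np.round(v,3) for k,v in s.items()})
for n in ('top','scene'):
    d=grab(n,n+'0');print(d['R'].round(3),d['t'],d['mtx'])
E
```

```text
pics
{'clock': np.float64(0.0), 'joints': array([-1.371,  0.435,  0.025,  1.574, -0.012,  1.134, -0.075]), 'dq': array([ 0.001,  0.001, -0.   , -0.001, -0.   , -0.001, -0.   ]), 'joint_efforts': array([-1.0000e-03, -6.6786e+01,  9.8500e-01, -3.1445e+01, -6.0000e-02,
        4.3000e-02,  0.0000e+00]), 'position': array([0.186, 0.596, 0.226]), 'ee_rot': array([-4.740e-01, -3.106e+00,  2.000e-03]), 'force': array([-0.165, -0.153,  0.878]), 'ft_torque': array([ 0.013, -0.008,  0.025]), 'gripper_force': np.float64(0.0), 'width': np.float64(1.0)}
[[ 0.026 -1.    -0.015]
 [-0.993 -0.024 -0.113]
 [ 0.113  0.018 -0.993]] [0.08553406 0.59426169 1.40640969] [[489.4175803    0.         261.99586201]
 [  0.         489.4175803  195.3685859 ]
 [  0.           0.           1.        ]]
[[-0.756  0.654 -0.004]
 [ 0.392  0.448 -0.804]
 [-0.524 -0.609 -0.595]] [ 0.38985159 -0.22490399  1.67619906] [[443.14301198   0.         257.56550604]
 [  0.         443.14301198 188.19260881]
 [  0.           0.           1.        ]]
```

View pics/top0.png

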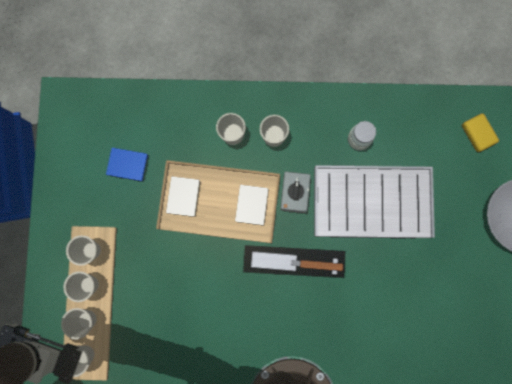

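View pics/scene0.png

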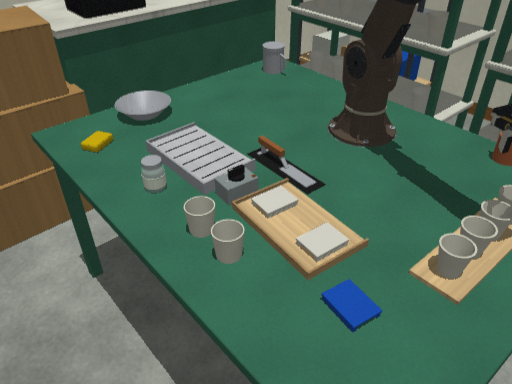

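Top view: white plates at (183,197) and (252,205) on the rimmed board (218,202). The blue slab at (127,165) is a decoy, and so is the cup board at left. The mat and spatula are at (295,262) with the blade to the left, the knob is at (296,190), and the deck is at (374,201). A close crop plus measurements come next.

```bash
python3 - <<'E'
from h import *
d=dict(np.load('top0.npz'));P=cloud(d);im=d['pixels'].astype(int)
cv2.imwrite('pics/crop0.png',cv2.resize(d['pixels'][150:285,150:350,::-1],None,fx=4,fy=4,interpolation=cv2.INTER_CUBIC))
def rect(mask,name):
    q=P[mask]; r=cv2.minAreaRect((q[:,:2]*1000).astype(np.float32)); print(name,mask.sum(),np.round(r[0],1),np.round(r[1],1),round(r[2],1),'z',np.median(q[:,2]).round(4))
v,u=np.indices(im.shape[:2])
box=lambda a,b,c,e:(u>a)&(u<b)&(v>c)&(v<e)
bright=im.min(2)>165
rect(box(160,205,170,220)&bright&(P[...,2]>.026),'pA')
rect(box(230,272,178,230)&bright&(P[...,2]>.026),'pB')
rect(box(150,284,155,245)&(P[...,2]>.008)&(P[...,2]<.06),'board')
rect(box(312,440,160,245)&(P[...,2]>.025)&(P[...,2]<.06),'deck')
rect(box(240,350,240,282)&(im.max(2)<50),'mat')
rect(box(240,297,240,282)&bright,'blade')
rect(box(298,350,240,282)&(P[...,2]>.045),'handle')
rect(box(279,312,165,215)&(P[...,2]>.045)&(P[...,2]<.064),'box')
rect(box(279,312,165,215)&(P[...,2]>.08),'knob')
for n,b in (('c1',box(215,247,112,147)),('c2',box(259,291,114,149)),('jar',box(346,380,118,152))): rect(b&(P[...,2]>.06),n)
for k in ((183,197),(252,205),(220,200),(350,190),(272,262),(262,262),(285,262)): print(k,P[k[1],k[0]].round(3))
E
```

```text
pA 1044 [544.4 219.5] [348.6 121.8] 70.9 z 0.0351
pB 1051 [525.1 129.2] [196.8  97.2] 3.5 z 0.035
board 7836 [575.9 234.3] [262.3 399. ] 3.8 z 0.0158
deck 8145 [ 582.5 -224.9] [208.2 343.8] 0.6 z 0.0316
mat 864 [401.5   1. ] [291.7  74.2] 88.3 z 0.0043
blade 587 [404.8  61.9] [125.9  48.5] 86.8 z 0.0077
handle 314 [399.9 -26.5] [209.2  28.5] 81.3 z 0.0628
box 642 [603.4   5.4] [ 76.1 110.3] 85.1 z 0.0606
knob 103 [527.   30.8] [ 23. 212.] 71.8 z 0.0956
c1 249 [634.1 126.8] [413.7  81.8] 25.5 z 0.082
c2 233 [626.   69.1] [392.1  78. ] 0.7 z 0.0822
jar 497 [624.4 -53.6] [ 67.9 461.2] 48.2 z 0.0998
(183, 197) [0.581 0.332 0.039]
(252, 205) [0.562 0.129 0.039]
(220, 200) [0.578 0.226 0.011]
(350, 190) [ 0.614 -0.158  0.034]
(272, 262) [0.398 0.066 0.013]
(262, 262) [0.397 0.096 0.002]
(285, 262) [0.399 0.028 0.006]
```

View pics/crop0.png

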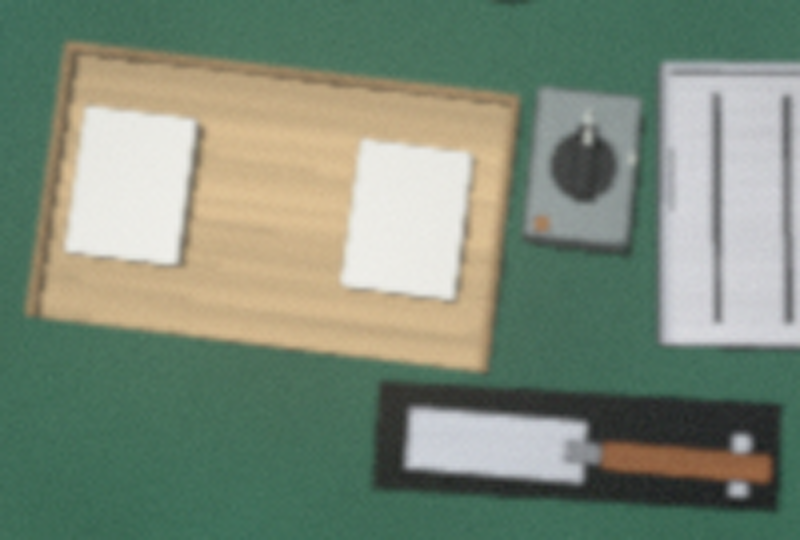

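Crop: plate A is at crop (131,186), plate B at (406,219), the blade at (403–587, 406–484), the handle at (602–773, 442–484) and the knob at (583,165). I'm turning the corner pixels into poses.

```bash
cat >> h.py <<'E'
def px2w(d,pts,z):
    K,R,t=d['mtx'],d['R'],d['t'];c=-R.T@t;o=[]
    for u,v in pts:
        r=R.T@np.linalg.solve(K,[u,v,1]);o.append((c+r*(z-c[2])/r[2])[:2])
    return np.array(o)
def quad(d,n,pts,z,crop=True):
    p=np.array(pts,float)
    if crop: p=(p+.5)/4-.5+150
    w=px2w(d,p,z);e=[np.linalg.norm(w[i]-w[(i+1)%4])*1000 for i in range(4)]
    dx=w[0]-w[3]+w[1]-w[2];dy=w[0]-w[1]+w[3]-w[2]
    print(n,(w.mean(0)*1000).round(1),'edges',np.round(e,1),'ang(updir,leftdir)',np.degrees([np.arctan2(dx[1],dx[0]),np.arctan2(dy[1],dy[0])]).round(1));return w
E
python3 - <<'E'
from h import *
d=dict(np.load('top0.npz'));quad.__defaults__
quad(d,'A',[(84,106),(199,119),(180,266),(63,252)],.034)
quad(d,'B',[(360,139),(471,151),(455,300),(341,287)],.034)
quad(d,'box',[(538,87),(641,97),(629,247),(524,238)],.06)
quad(d,'blade',[(406,406),(587,423),(584,484),(403,469)],.006)
quad(d,'handle',[(602,442),(773,455),(770,484),(602,468)],.062)
quad(d,'mat',[(380,383),(780,406),(777,510),(374,488)],.003)
quad(d,'deck',[(315,166),(433,166),(434.5,237),(315.5,237)],.042,False)
quad(d,'board',[(66,42),(519,95),(487,372),(27,318)],.02)
print('knob',px2w(d,[(150+583/4,150+165/4)],.075)*1000)
im=d['pixels'][155:250,305:445,::-1]
cv2.imwrite('pics/deck0.png',cv2.resize(im,None,fx=5,fy=5,interpolation=cv2.INTER_CUBIC))
E
```

```text
A [584.6 334.7] edges [ 86.2 109.7  87.  109.3] ang(updir,leftdir) [-5.2 84.7]
B [564.7 130.9] edges [ 82.5 110.5  84.  110.1] ang(updir,leftdir) [-5.1 85. ]
box [603.    3.6] edges [ 75.  109.5  75.7 110.5] ang(updir,leftdir) [-3.9 86.1]
blade [400.8  62.1] edges [134.5  44.7 133.9  46.3] ang(updir,leftdir) [-1.5 86.5]
handle [393.7 -73.5] edges [121.3  20.5 119.2  18.3] ang(updir,leftdir) [-2.5 86.6]
mat [401.5   1.1] edges [297.   76.2 297.4  77.3] ang(updir,leftdir) [-1.4 88.3]
deck [ 581.8 -227.8] edges [345.5 207.6 342.8 208.3] ang(updir,leftdir) [ 0.8 91.4]
board [573.6 230.3] edges [342.7 207.3 342.5 208.6] ang(updir,leftdir) [-5.3 84.7]
knob [[601.51120702   3.24651003]]
```

View pics/deck0.png

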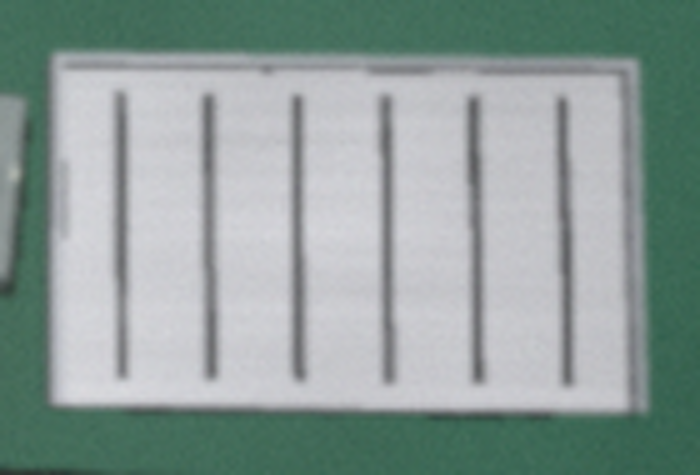

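```bash
cat >> h.py <<'E'
def Rt(yaw): # tool x along yaw (deg), z down
    a=np.radians(yaw);return np.array([[np.cos(a),np.sin(a),0],[np.sin(a),-np.cos(a),0],[0,0,-1.]])
def go(*ws,cur=None):
    """ws: (x,y,z mm, yaw deg) TCP waypoints; prints turn (in 0.1 rad, tool axes) then shift (in 25 mm, tool axes after the turn)"""
    s=arm.observe();p=s['position']*1000;R=Ro.from_rotvec(s['ee_rot']).as_matrix()
    print('t',round(float(s['clock']),1),'p',p.round(1),'yaw',np.degrees(np.arctan2(R[1,0],R[0,0])).round(2),'tiltxy',(R[:2,2]).round(4),'j',np.round(s['joints'],2),'F',s['force'].round(1),'w',round(float(s['width']),3))
    for x,y,z,w in ws:
        T=Rt(w);r=Ro.from_matrix(R.T@T).as_rotvec()/.1;sh=T.T@(np.array([x,y,z])-p)/25
        print((x,y,z,w),'turn',r.round(2),'shift',sh.round(2),'rows',np.ceil(np.abs(r).max()),np.ceil(np.abs(sh).max()))
        p=np.array([x,y,z],float);R=T
def tcp(px,py,yaw,along,zb):
    """TCP for spatula yaw with origin offset 'along' mm from (px,py), blade underside at zb"""
    a=np.radians(yaw);return (round(px+along*np.cos(a),1),round(py+along*np.sin(a),1),zb+28,yaw)
E
python3 - <<'E'
from h import *
go((394.5,-58.5,150,87),(394.5,-58.5,32,87))
E
```

```text
t 0.1 p [186.3 596.1 226. ] yaw 162.65 tiltxy [-0.0003 -0.0014] j [-1.37  0.44  0.02  1.57 -0.01  1.13 -0.08] F [ 0.1 -0.7  0.1] w 1.002
(394.5, -58.5, 150, 87) turn [-1.00e-02  1.00e-02  1.32e+01] shift [-25.71   9.69   3.04] rows 14.0 26.0
(394.5, -58.5, 32, 87) turn [0. 0. 0.] shift [0.   0.   4.72] rows 0.0 5.0
```

Request:
{"fn": "carry_out", "kwargs": {
  "commands": [
    [0.6,0,0,0,0,0,1],
    [0.6,0,0,0,0,0,1],
    [0.6,0,0,0,0,0,1],
    [0.6,0,0,0,0,0,1],
    [0.6,0,0,0,0,0,1],
    [0.6,0,0,0,0,0,1],
    [0.6,0,0,0,0,0,1]
  ],
  "squeeze": 60
}}

```text
clock: 0.8
position: [0.1863, 0.5963, 0.2263]
ee_rot: [1.516, 2.752, -0.001]
force: [-0.4, -0.6, 0.3]
width: 0.601
gripper_force: 0.0
```

Request:
{"fn": "carry_out", "kwargs": {
  "commands": [
    [0.6,0,0,0,0,0,1],
    [0.6,0,0,0,0,0,1],
    [0.6,0,0,0,0,0,1],
    [0.6,0,0,0,0,0,1],
    [0.6,0,0,0,0,0,1],
    [0.6,0,0,0,0,0,1],
    [0.6,0,0,0,0,0,0.2]
  ]
}}

```text
clock: 1.5
position: [0.1862, 0.5963, 0.2263]
ee_rot: [2.28, 2.16, -0.001]
force: [-0.0, -0.0, 0.2]
width: 0.599
gripper_force: 0.0
```

Request:
{"fn": "carry_out", "kwargs": {
  "commands": [
    [0.6,-0.9,0.34,0,0,0,0],
    [0.6,-0.9,0.34,0,0,0,0],
    [0.6,-0.9,0.34,0,0,0,0],
    [0.6,-0.9,0.34,0,0,0,0],
    [0.6,-0.9,0.34,0,0,0,0],
    [0.6,-0.9,0.34,0,0,0,0],
    [0.6,-0.9,0.34,0,0,0,0],
    [0.6,-0.9,0.34,0,0,0,0]
  ]
}}

```text
clock: 2.3
position: [0.2451, 0.4121, 0.2266]
ee_rot: [2.276, 2.165, -0.0]
force: [0.9, 0.3, 0.8]
width: 0.601
gripper_force: 0.0
```

Request:
{"fn": "carry_out", "kwargs": {
  "commands": [
    [0.6,-0.9,0.34,0,0,0,0],
    [0.6,-0.9,0.34,0,0,0,0],
    [0.6,-0.9,0.34,0,0,0,0],
    [0.6,-0.9,0.34,0,0,0,0],
    [0.6,-0.9,0.34,0,0,0,0],
    [0.6,-0.9,0.34,0,0,0,0],
    [0.6,-0.9,0.34,0,0,0,0],
    [0.6,-0.9,0.34,0,0,0,0]
  ]
}}

```text
clock: 3.1
position: [0.3036, 0.2289, 0.2267]
ee_rot: [2.276, 2.166, 0.0]
force: [0.5, 0.1, -0.1]
width: 0.597
gripper_force: 0.0
```

Request:
{"fn": "carry_out", "kwargs": {
  "commands": [
    [0.6,-0.9,0.34,0.3,0,0,0],
    [0.6,-0.9,0.34,0.3,0,0,0],
    [0.6,-0.9,0.34,0.3,0,0,0],
    [0.6,-0.9,0.34,0.3,0,0,0],
    [0.6,-0.9,0.34,0.3,0,0,0],
    [0.6,-0.9,0.34,0.3,0,0,0],
    [0.6,-0.9,0.34,0.3,0,0,0],
    [0.6,-0.9,0.34,0.3,0,0,0]
  ]
}}

```text
clock: 3.9
position: [0.3621, 0.0458, 0.1665]
ee_rot: [2.276, 2.166, 0.001]
force: [0.2, 0.3, -0.1]
width: 0.603
gripper_force: 0.0
```

```bash
python3 - <<'E'
from h import *
go((394.5,-58.5,150,87),(394.5,-58.5,32,87))
d=grab('scene','s1')
E
```

```text
t 3.9 p [362.1  45.8 166.5] yaw 87.17 tiltxy [0.0004 0.0004] j [-0.97  0.07  0.76  2.28 -0.06  0.82 -0.22] F [ 0.2  0.3 -0.1] w 0.603
(394.5, -58.5, 150, 87) turn [ 0.   -0.    0.03] shift [-4.1   1.51  0.66] rows 1.0 5.0
(394.5, -58.5, 32, 87) turn [0. 0. 0.] shift [0.   0.   4.72] rows 0.0 5.0
```

Request:
{"fn": "carry_out", "kwargs": {
  "commands": [
    [0.6,-0.82,0.3,0.13,0,0,0],
    [0.6,-0.82,0.3,0.13,0,0,0],
    [0.6,-0.82,0.3,0.13,0,0,0],
    [0.6,-0.82,0.3,0.13,0,0,0],
    [0.6,-0.82,0.3,0.13,0,0,0],
    [0.6,0,0,0,0,0,0]
  ]
}}

```text
clock: 4.55
position: [0.3946, -0.0599, 0.1504]
ee_rot: [2.279, 2.16, -0.001]
force: [-0.4, -0.1, -0.8]
width: 0.597
gripper_force: 0.0
```

```bash
python3 - <<'E'
from h import *
go((394.5,-58.5,32,87))
d=grab('scene','s2');cv2.imwrite('pics/s2c.png',cv2.resize(d['pixels'][110:290,190:400,::-1],None,fx=3,fy=3,interpolation=cv2.INTER_CUBIC))
E
```

```text
t 4.5 p [394.6 -59.9 150.4] yaw 86.93 tiltxy [ 0.0004 -0.0013] j [-0.7   0.19  0.84  2.23 -0.2   0.79  0.22] F [-0.4 -0.1 -0.8] w 0.597
(394.5, -58.5, 32, 87) turn [ 0.01  0.01 -0.01] shift [ 0.06 -0.01  4.74] rows 1.0 5.0
```

View pics/s2c.png

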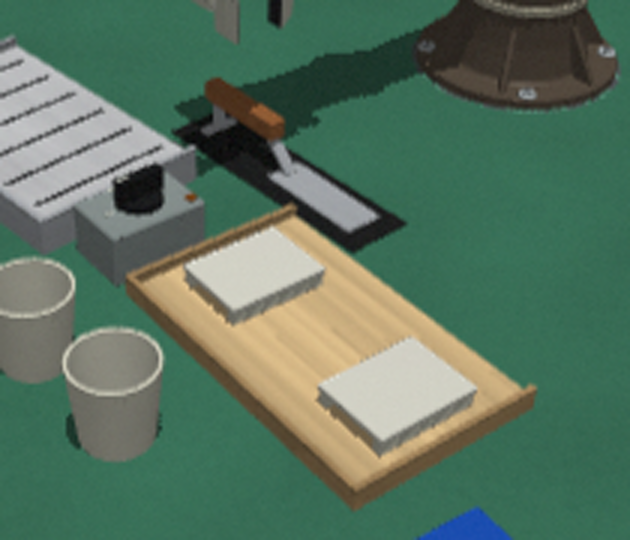

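The gripper is above the handle at crop (240,110). The spatula lies on its mat and the plates at (255,275) and (395,390) haven't moved. I'll go down and grip.

Request:
{"fn": "carry_out", "kwargs": {
  "commands": [
    [0.6,0.06,0,1,0,0,0],
    [0.6,0,0,1,0,0,0],
    [0.6,0,0,1,0,0,0],
    [0.6,0,0,1,0,0,0],
    [0.6,0,0,0.75,0,0,0],
    [0.6,0,0,0,0,0,0]
  ]
}}

```text
clock: 5.2
position: [0.3926, -0.0551, 0.0303]
ee_rot: [-2.275, -2.163, 0.004]
force: [-0.6, 0.8, 0.2]
width: 0.598
gripper_force: 0.0
```

Request:
{"fn": "carry_out", "kwargs": {
  "commands": [
    [0,0,0,0,0,0,0],
    [0,0,0,0,0,0,0],
    [0,0,0,0,0,0,0],
    [0,0,0,0,0,0,0],
    [0,0,0,0,0,0,0],
    [0,0,0,0,0,0,0],
    [0,0,0,0,0,0,0]
  ],
  "squeeze": 60
}}

```text
clock: 5.9
position: [0.3947, -0.056, 0.032]
ee_rot: [2.278, 2.163, 0.001]
force: [0.2, 0.9, 7.4]
width: 0.213
gripper_force: 60.0
```

Request:
{"fn": "carry_out", "kwargs": {
  "commands": [
    [0,0,0,-0.5,0,0,0],
    [0,0,0,-0.8,0,0,0],
    [0,0,0,-0.8,0,0,0],
    [0,0,0,-0.6,0,0,0],
    [0,0,0,-0.4,0,0,0],
    [0,0,0,0,0,0,0],
    [0,0,0,0,0,0,0]
  ]
}}

```text
clock: 6.6
position: [0.394, -0.0558, 0.1089]
ee_rot: [-2.278, -2.163, -0.0]
force: [0.2, 0.1, -2.3]
width: 0.211
gripper_force: 60.0
```

```bash
python3 - <<'E'
from h import *
go()
d=grab('top','t3');P=cloud(d);im=d['pixels']
cv2.imwrite('pics/t3c.png',cv2.resize(im[150:285,150:350,::-1],None,fx=4,fy=4,interpolation=cv2.INTER_CUBIC))
for u in range(246,300,6): print(u,P[255:270,u].round(3)[::5].tolist())
E
```

```text
t 6.6 p [394.  -55.8 108.9] yaw 87.05 tiltxy [-0.0001  0.0003] j [-0.64  0.28  0.8   2.28 -0.32  0.68  0.34] F [ 0.2  0.1 -2.3] w 0.211
246 [[0.416, 0.144, 0.003], [0.402, 0.143, 0.008], [0.387, 0.142, 0.011]]
252 [[0.417, 0.123, 0.086], [0.404, 0.123, 0.084], [0.39, 0.122, 0.082]]
258 [[0.418, 0.106, 0.088], [0.404, 0.106, 0.081], [0.39, 0.106, 0.079]]
264 [[0.418, 0.089, 0.084], [0.404, 0.089, 0.086], [0.39, 0.089, 0.078]]
270 [[0.419, 0.073, 0.084], [0.405, 0.072, 0.086], [0.391, 0.072, 0.085]]
276 [[0.419, 0.056, 0.079], [0.405, 0.055, 0.081], [0.392, 0.055, 0.086]]
282 [[0.42, 0.039, 0.087], [0.406, 0.039, 0.083], [0.392, 0.038, 0.085]]
288 [[0.419, 0.019, 0.005], [0.406, 0.022, 0.083], [0.392, 0.022, 0.083]]
294 [[0.42, 0.001, 0.003], [0.407, 0.005, 0.083], [0.393, 0.005, 0.094]]
```

View pics/t3c.png

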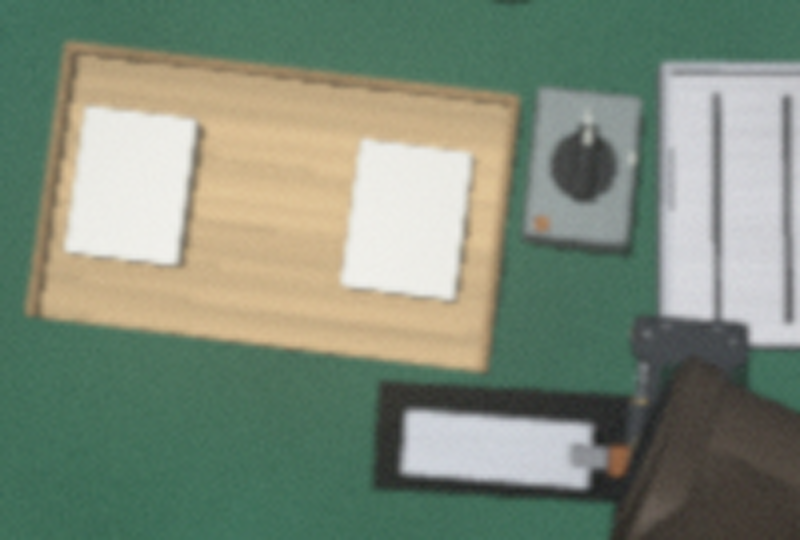

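The spatula is held and hangs level: the blade in the crop is at (398–593, 408–490), top about z 0.083. Next I'll work out its offset in the hand and plan the move to plate B.

```bash
python3 - <<'E'
from h import *
d=dict(np.load('t3.npz'))
w=quad(d,'blade',[(401,408),(593,423),(590,490),(398,475)],.084)
s=arm.observe();p=s['position'][:2];a=np.radians(87.05);e=np.array([np.cos(a),np.sin(a)]);n=np.array([-e[1],e[0]])
c=w.mean(0)-p;print('along',c@e,'lat',c@n)
P=cloud(d);m=np.zeros(P.shape[:2],bool);m[254:268,254:284]=1;q=P[m];A=np.c_[(q[:,:2]-p)@np.c_[e,n],np.ones(len(q))]
print('plane',np.linalg.lstsq(A,q[:,2],rcond=None)[0])
# nose points: bright limits
# plate B: pre pose tip 12mm before front
B=(564.7,130.9,-5.1)
go(tcp(*B,-255,80),tcp(*B,-255,16),tcp(*B,-133,16))
E
```

```text
blade [400.   62.4] edges [134.9  46.4 134.4  46.6] ang(updir,leftdir) [-1.3 87.1]
along 0.11853800753953742 lat -0.00010628234911472852
plane [0.07199656 0.26788251 0.07325904]
t 6.7 p [393.8 -56.  108.7] yaw 87.03 tiltxy [-0.0008  0.    ] j [-0.64  0.28  0.8   2.28 -0.32  0.68  0.34] F [ 0.   0.5 -2.2] w 0.215
(np.float64(310.7), np.float64(153.6), 108, -5.1) turn [-1.000e-02  1.000e-02  1.608e+01] shift [-4.05 -8.05  0.03] rows 17.0 9.0
(np.float64(310.7), np.float64(153.6), 44, -5.1) turn [0. 0. 0.] shift [0.   0.   2.56] rows 0.0 3.0
(np.float64(432.2), np.float64(142.7), 44, -5.1) turn [0. 0. 0.] shift [4.88 0.   0.  ] rows 0.0 5.0
```

Request:
{"fn": "carry_out", "kwargs": {
  "commands": [
    [0,0.5,-0.24,0,0,0,0],
    [0,0.9,-0.4,0,0,0,0],
    [0,1,-0.46,0,0,0,0],
    [0,1,-0.46,0,0,0,0],
    [0,1,-0.46,0,0,0,0],
    [0,1,-0.46,0,0,0,0],
    [0,1,-0.46,0,0,0,0],
    [0,0.9,-0.4,0,0,0,0]
  ]
}}

```text
clock: 7.45
position: [0.3192, 0.1313, 0.1087]
ee_rot: [-2.278, -2.163, 0.002]
force: [1.3, 0.0, -2.7]
width: 0.214
gripper_force: 60.0
```

Request:
{"fn": "carry_out", "kwargs": {
  "commands": [
    [0,0.6,-0.27,0,0,0,0.4],
    [0,0.3,-0.14,0,0,0,0.8],
    [0,0,0,0,0,0,0.9],
    [0,0,0,0,0,0,0.9],
    [0,0,0,0,0,0,0.9],
    [0,0,0,0,0,0,0.9],
    [0,0,0,0,0,0,0.9],
    [0,0,0,0,0,0,0.9]
  ]
}}

```text
clock: 8.25
position: [0.3111, 0.1532, 0.1087]
ee_rot: [2.858, 1.302, -0.002]
force: [0.2, -0.7, -2.1]
width: 0.214
gripper_force: 60.0
```

Request:
{"fn": "carry_out", "kwargs": {
  "commands": [
    [0,0,0,0,0,0,0.9],
    [0,0,0,0,0,0,0.9],
    [0,0,0,0,0,0,0.9],
    [0,0,0,0,0,0,0.9],
    [0,0,0,0,0,0,0.9],
    [0,0,0,0,0,0,0.9],
    [0,0,0,0,0,0,0.9],
    [0,0,0,0,0,0,0.9]
  ]
}}

```text
clock: 9.05
position: [0.3112, 0.1532, 0.1087]
ee_rot: [3.133, 0.211, -0.001]
force: [-1.0, -0.9, -2.7]
width: 0.212
gripper_force: 60.0
```

Request:
{"fn": "carry_out", "kwargs": {
  "commands": [
    [0,0,0,0,0,0,0.9],
    [0,0,0,0,0,0,0.9],
    [0,0,0,0,0,0,0.5],
    [0,0,0,0,0,0,0],
    [0,0,0,0,0,0,0]
  ]
}}

```text
clock: 9.55
position: [0.3113, 0.1533, 0.1089]
ee_rot: [3.137, -0.141, -0.0]
force: [0.4, -0.6, -1.4]
width: 0.21
gripper_force: 60.0
```

```bash
python3 - <<'E'
from h import *
B=(564.7,130.9,-5.1)
go(tcp(*B,-253.5,80),tcp(*B,-253.5,16),tcp(*B,-131.5,16))
d=grab('top','t4');cv2.imwrite('pics/t4c.png',cv2.resize(d['pixels'][150:285,150:350,::-1],None,fx=4,fy=4,interpolation=cv2.INTER_CUBIC))
E
```

```text
t 9.6 p [311.3 153.3 108.9] yaw -5.15 tiltxy [-0.0003 -0.0009] j [-1.59  0.3   1.24  2.4  -0.46  0.69 -1.66] F [ 0.4 -0.6 -1.4] w 0.21
(np.float64(312.2), np.float64(153.4), 108, -5.1) turn [ 0.01  0.   -0.01] shift [ 0.03 -0.01  0.04] rows 1.0 1.0
(np.float64(312.2), np.float64(153.4), 44, -5.1) turn [0. 0. 0.] shift [0.   0.   2.56] rows 0.0 3.0
(np.float64(433.7), np.float64(142.6), 44, -5.1) turn [0. 0. 0.] shift [ 4.88 -0.    0.  ] rows 0.0 5.0
```

View pics/t4c.png

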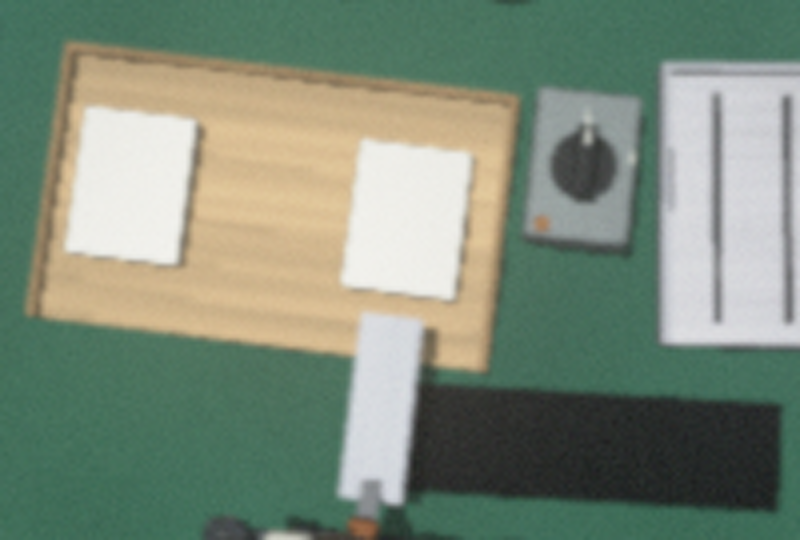

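The blade (crop 339–424, 313–505) lines up with plate B's tunnel, and the plates haven't moved. Next: lower the spatula and slide it in.

Request:
{"fn": "carry_out", "kwargs": {
  "commands": [
    [0,0.03,0,0.5,0,0,0],
    [0,0,0,0.8,0,0,0],
    [0,0,0,0.7,0,0,0],
    [0,0,0,0.5,0,0,0],
    [0,0,0,0.1,0,0,0],
    [0,0,0,0,0,0,0],
    [0,0,0,0,0,0,0]
  ]
}}

```text
clock: 10.3
position: [0.3126, 0.1536, 0.0446]
ee_rot: [-3.138, 0.143, -0.001]
force: [0.2, -0.2, -1.7]
width: 0.218
gripper_force: 60.0
```

```bash
python3 - <<'E'
from h import *
B=(564.7,130.9,-5.1)
go(tcp(*B,-131.5,16))
d=grab('top','t5')
P=cloud(d)
w=quad(d,'?',[(363,313),(424,319),(405,505),(339,497)],.084)
d=grab('scene','s5')
cv2.imwrite('pics/s5c.png',cv2.resize(d['pixels'][150:290,200:380,::-1],None,fx=4,fy=4,interpolation=cv2.INTER_CUBIC))
E
```

```text
t 10.3 p [312.6 153.6  44.6] yaw -5.22 tiltxy [0.0005 0.0004] j [-1.31  0.43  0.93  2.46 -0.72  0.53 -1.44] F [ 0.2 -0.2 -1.7] w 0.218
(np.float64(433.7), np.float64(142.6), 44, -5.1) turn [-0.   -0.   -0.02] shift [4.86 0.01 0.03] rows 1.0 5.0
? [426.4 142. ] edges [ 43.3 130.2  46.4 129.3] ang(updir,leftdir) [-5.  85.2]
```

View pics/s5c.png

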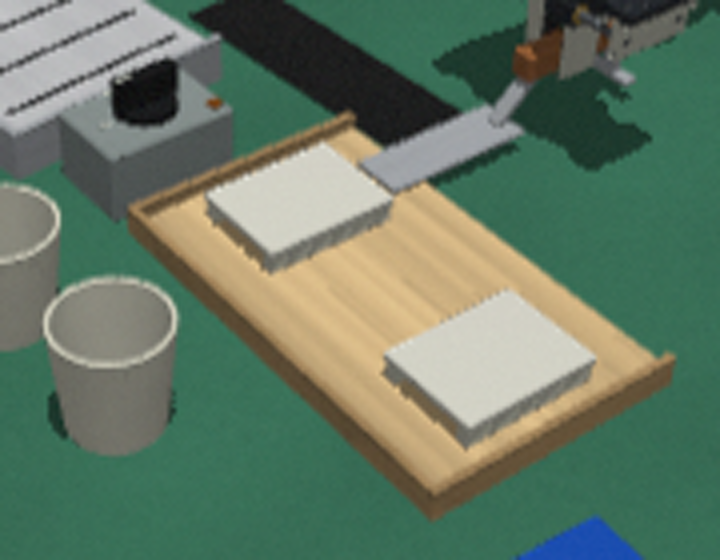

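The blade tip, at crop (365,175), is level just in front of the plate's opening. I'll insert it and lift a little.

Request:
{"fn": "carry_out", "kwargs": {
  "commands": [
    [0,0.4,0,0,0,0,0],
    [0,0.7,0,0,0,0,0],
    [0,0.7,0,0,0,0,0],
    [0,0.7,0,0,0,0,0],
    [0,0.7,0,0,0,0,0],
    [0,0.7,0,0,0,0,0],
    [0,0.6,0,0,0,0,0],
    [0,0.36,0,0,0,0,0]
  ]
}}

```text
clock: 11.2
position: [0.4354, 0.1422, 0.0446]
ee_rot: [3.138, -0.143, 0.003]
force: [0.6, 0.5, -1.9]
width: 0.214
gripper_force: 60.0
```

Request:
{"fn": "carry_out", "kwargs": {
  "commands": [
    [0,0,0,0,0,0,0],
    [0,0,0,-0.15,0,0,0],
    [0,0,0,-0.15,0,0,0],
    [0,0,0,-0.15,0,0,0],
    [0,0,0,-0.2,0,0,0],
    [0,0,0,-0.2,0,0,0],
    [0,0,0,-0.2,0,0,0],
    [0,0,0,-0.2,0,0,0]
  ]
}}

```text
clock: 12.0
position: [0.4332, 0.1425, 0.0759]
ee_rot: [-3.138, 0.143, 0.0]
force: [0.2, -0.4, -3.7]
width: 0.214
gripper_force: 60.0
```

```bash
python3 - <<'E'
from h import *
go()
d=grab('scene','s6')
cv2.imwrite('pics/s6c.png',cv2.resize(d['pixels'][130:270,200:380,::-1],None,fx=4,fy=4,interpolation=cv2.INTER_CUBIC))
E
```

```text
t 12.0 p [433.2 142.5  75.9] yaw -5.23 tiltxy [-0.      0.0002] j [-1.12  0.52  0.95  2.19 -0.64  0.74 -1.4 ] F [ 0.2 -0.4 -3.7] w 0.214
```

View pics/s6c.png

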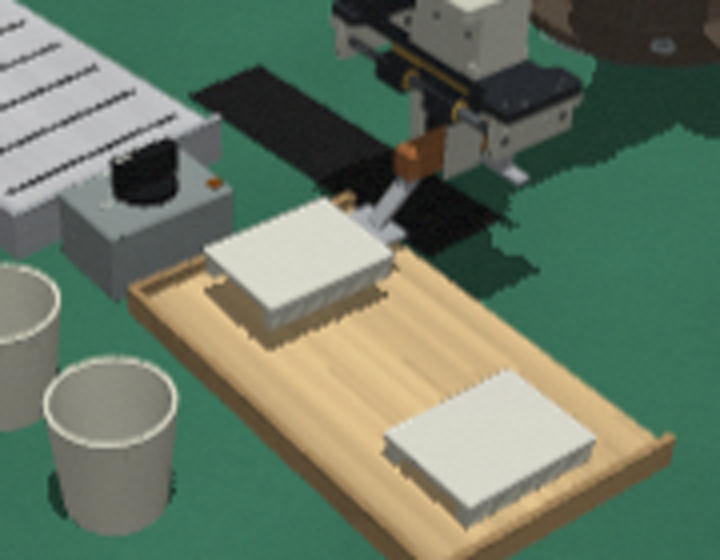

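Plate B is on the blade, level, clear of the board (crop 300,255). I'll lift higher with a small turn, then carry it across.

Request:
{"fn": "carry_out", "kwargs": {
  "commands": [
    [0,0,0,-0.3,0,0,-0.05],
    [0,0,0,-0.45,0,0,-0.15],
    [0,0,0,-0.55,0,0,-0.2],
    [0,0,0,-0.55,0,0,-0.2],
    [0,0,0,-0.55,0,0,-0.2],
    [0,0,0,-0.5,0,0,-0.15],
    [0,0,0,-0.35,0,0,-0.1],
    [0,0,0,-0.15,0,0,-0.05]
  ]
}}

```text
clock: 12.85
position: [0.4336, 0.1426, 0.1614]
ee_rot: [-3.141, -0.03, -0.001]
force: [0.2, 0.7, -4.3]
width: 0.216
gripper_force: 60.0
```

```bash
python3 - <<'E'
from h import *
D=(583,-293,1.0)
go(tcp(*D,-131.5,132),tcp(*D,-131.5,50),tcp(*D,-131.5,33))
E
```

```text
t 12.8 p [433.6 142.6 161.4] yaw 1.11 tiltxy [0.0009 0.0009] j [-1.27  0.37  1.1   2.11 -0.43  0.9  -1.47] F [ 0.2  0.7 -4.3] w 0.216
(np.float64(451.5), np.float64(-295.3), 160, 1.0) turn [-0.01 -0.01  0.02] shift [ 0.41 17.53  0.06] rows 1.0 18.0
(np.float64(451.5), np.float64(-295.3), 78, 1.0) turn [0. 0. 0.] shift [0.   0.   3.28] rows 0.0 4.0
(np.float64(451.5), np.float64(-295.3), 61, 1.0) turn [0. 0. 0.] shift [0.   0.   0.68] rows 0.0 1.0
```

Request:
{"fn": "carry_out", "kwargs": {
  "commands": [
    [0,0,0.15,0,0,0,0],
    [0,0,0.3,0,0,0,0],
    [0,0,0.45,0,0,0,0],
    [0,0,0.6,0,0,0,0],
    [0,0.02,0.72,0,0,0,0],
    [0,0.02,0.72,0,0,0,0],
    [0,0.02,0.72,0,0,0,0],
    [0,0.02,0.72,0,0,0,0]
  ]
}}

```text
clock: 13.65
position: [0.4369, 0.0308, 0.1603]
ee_rot: [3.141, 0.027, -0.0]
force: [0.1, -1.0, -4.3]
width: 0.209
gripper_force: 60.0
```

Request:
{"fn": "carry_out", "kwargs": {
  "commands": [
    [0,0.02,0.72,0,0,0,0],
    [0,0.02,0.72,0,0,0,0],
    [0,0.02,0.72,0,0,0,0],
    [0,0.02,0.72,0,0,0,0],
    [0,0.02,0.72,0,0,0,0],
    [0,0.02,0.72,0,0,0,0],
    [0,0.02,0.72,0,0,0,0],
    [0,0.02,0.72,0,0,0,0]
  ]
}}

```text
clock: 14.45
position: [0.4432, -0.1131, 0.1603]
ee_rot: [3.141, 0.027, -0.001]
force: [0.4, 0.5, -3.6]
width: 0.209
gripper_force: 60.0
```

Request:
{"fn": "carry_out", "kwargs": {
  "commands": [
    [0,0.02,0.72,0,0,0,0],
    [0,0.02,0.72,0,0,0,0],
    [0,0.02,0.72,0,0,0,0],
    [0,0.02,0.72,0,0,0,0],
    [0,0.02,0.72,0,0,0,0],
    [0,0.02,0.72,0,0,0,0],
    [0,0.02,0.72,0,0,0,0],
    [0,0.02,0.72,0,0,0,0]
  ]
}}

```text
clock: 15.25
position: [0.4494, -0.2569, 0.1602]
ee_rot: [3.141, 0.027, -0.001]
force: [0.6, -0.3, -4.0]
width: 0.215
gripper_force: 60.0
```

Request:
{"fn": "carry_out", "kwargs": {
  "commands": [
    [0,0,0.6,0,0,0,0],
    [0,0,0.5,0,0,0,0],
    [0,0,0.35,0,0,0,0],
    [0,0,0.15,0,0,0,0],
    [0,0,0,0,0,0,0],
    [0,0,0,0,0,0,0]
  ]
}}

```text
clock: 15.85
position: [0.4513, -0.2943, 0.1603]
ee_rot: [-3.141, -0.03, 0.001]
force: [0.3, -0.1, -3.1]
width: 0.211
gripper_force: 60.0
```

```bash
python3 - <<'E'
from h import *
D=(583,-293,1.0)
go(tcp(*D,-131.5,132),tcp(*D,-131.5,50),tcp(*D,-131.5,33))
d=grab('top','t7')
cv2.imwrite('pics/t7c.png',cv2.resize(d['pixels'][150:285,300:460,::-1],None,fx=4,fy=4,interpolation=cv2.INTER_CUBIC))
E
```

```text
t 15.8 p [ 451.3 -294.3  160.3] yaw 1.09 tiltxy [-0.0003  0.0006] j [-0.19  0.49  0.95  1.92 -0.48  0.98 -0.56] F [ 0.3 -0.1 -3.1] w 0.211
(np.float64(451.5), np.float64(-295.3), 160, 1.0) turn [-0.01  0.    0.02] shift [0.01 0.04 0.01] rows 1.0 1.0
(np.float64(451.5), np.float64(-295.3), 78, 1.0) turn [0. 0. 0.] shift [0.   0.   3.28] rows 0.0 4.0
(np.float64(451.5), np.float64(-295.3), 61, 1.0) turn [0. 0. 0.] shift [0.   0.   0.68] rows 0.0 1.0
```

View pics/t7c.png

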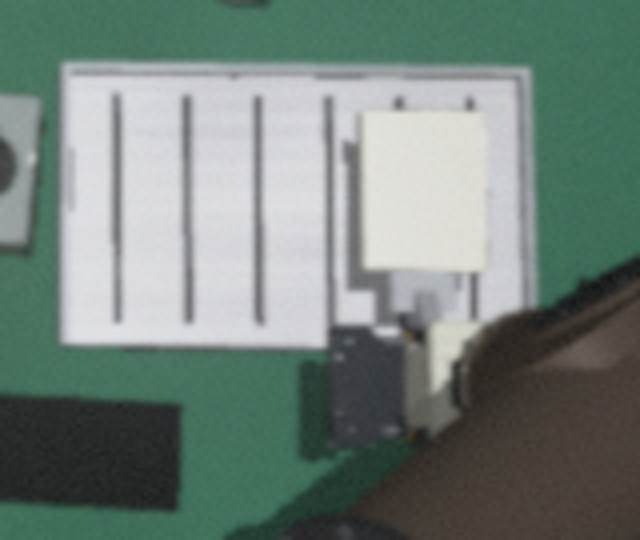

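Plate B is squarely over the right half of the deck (crop 424,190). Next: lower, set down and withdraw.

Request:
{"fn": "carry_out", "kwargs": {
  "commands": [
    [0,0,0.04,0.2,0,0,0],
    [0,0,0,0.4,0,0,0],
    [0,0,0,0.6,0,0,0],
    [0,0,0,0.6,0,0,0],
    [0,0,0,0.6,0,0,0],
    [0,0,0,0.45,0,0,0],
    [0,0,0,0.3,0,0,0],
    [0,0,0,0.15,0,0,0]
  ]
}}

```text
clock: 16.7
position: [0.4512, -0.2958, 0.0771]
ee_rot: [-3.141, -0.029, 0.001]
force: [0.2, 0.0, -3.6]
width: 0.213
gripper_force: 60.0
```

Request:
{"fn": "carry_out", "kwargs": {
  "commands": [
    [0,0,0,0.12,0,0,0],
    [0,0,0,0.12,0,0,0],
    [0,0,0,0.12,0,0,0],
    [0,0,0,0.12,0,0,0],
    [0,0,0,0.09,0,0,0],
    [0,0,0,0,0,0,0],
    [0,0,0,0,0,0,0]
  ]
}}

```text
clock: 17.4
position: [0.4516, -0.2959, 0.0638]
ee_rot: [3.141, 0.029, 0.0]
force: [0.8, -0.1, -1.6]
width: 0.215
gripper_force: 60.0
```

```bash
python3 - <<'E'
from h import *
D=(583,-293,1.0)
go(tcp(*D,-267,35.5))
E
```

```text
t 17.4 p [ 451.6 -295.9   63.8] yaw 1.07 tiltxy [ 0.0003 -0.0001] j [-0.08  0.62  0.82  2.   -0.63  0.79 -0.44] F [ 0.8 -0.1 -1.6] w 0.215
(np.float64(316.0), np.float64(-297.7), 63.5, 1.0) turn [ 0.   -0.    0.01] shift [-5.43 -0.02  0.01] rows 1.0 6.0
```

Force is back to −1.6 N, so the plate is down and the blade is free. Withdrawing.

Request:
{"fn": "carry_out", "kwargs": {
  "commands": [
    [0,-0.3,0,0,0,0,0],
    [0,-0.6,0,0,0,0,0],
    [0,-0.8,0,0,0,0,0],
    [0,-0.9,0,0,0,0,0],
    [0,-0.9,0,0,0,0,0],
    [0,-0.9,0,0,0,0,0],
    [0,-0.7,0,0,0,0,0],
    [0,-0.3,0,0,0,0,0]
  ]
}}

```text
clock: 18.2
position: [0.3141, -0.298, 0.0638]
ee_rot: [-3.141, -0.026, 0.0]
force: [0.1, -0.5, -2.5]
width: 0.211
gripper_force: 60.0
```

Request:
{"fn": "carry_out", "kwargs": {
  "commands": [
    [0,0,0,0,0,0,0],
    [0,0,0,-0.5,0,0,0],
    [0,0,0,-0.7,0,0,0],
    [0,0,0,-0.7,0,0,0],
    [0,0,0,-0.4,0,0,0]
  ]
}}

```text
clock: 18.7
position: [0.3178, -0.2988, 0.1223]
ee_rot: [3.14, 0.031, 0.002]
force: [0.7, 0.1, -2.3]
width: 0.213
gripper_force: 60.0
```

```bash
python3 - <<'E'
from h import *
d=grab('top','t8')
cv2.imwrite('pics/t8c.png',cv2.resize(d['pixels'][150:285,150:450,::-1],None,fx=2.6666,fy=2.6666,interpolation=cv2.INTER_CUBIC))
A=(584.6,334.7,-5.15)
go(tcp(*A,-253.5,80),tcp(*A,-253.5,16),tcp(*A,-131.5,16))
E
```

```text
t 18.8 p [ 318.  -299.1  123. ] yaw 1.12 tiltxy [ 0.0023 -0.0015] j [-0.12  0.37  0.98  2.19 -0.45  0.78 -0.4 ] F [-0.3 -0.6 -1. ] w 0.214
(np.float64(332.1), np.float64(357.5), 108, -5.15) turn [ 0.01 -0.02  1.09] shift [ -1.8  -26.21   0.6 ] rows 2.0 27.0
(np.float64(332.1), np.float64(357.5), 44, -5.15) turn [0. 0. 0.] shift [0.   0.   2.56] rows 0.0 3.0
(np.float64(453.6), np.float64(346.5), 44, -5.15) turn [0. 0. 0.] shift [4.88 0.   0.  ] rows 0.0 5.0
```

View pics/t8c.png

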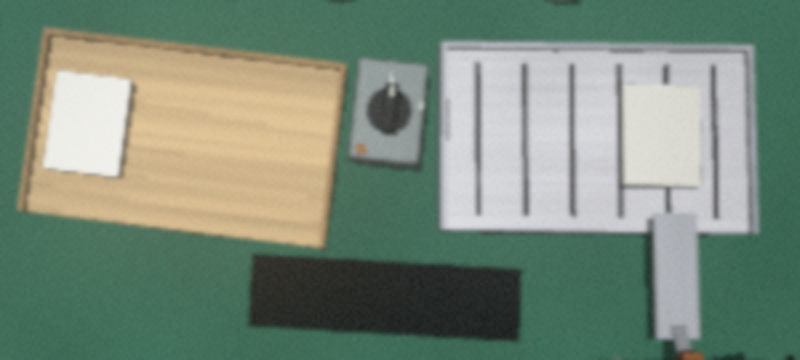

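The plate stands well on the deck at crop (662,135), free of the blade. Plate A, at (87,124), hasn't moved. I'm going round to plate A, keeping out of the too-near zone.

Request:
{"fn": "carry_out", "kwargs": {
  "commands": [
    [0,0.4,0,-0.6,0,0,0.6],
    [0,0.6,-0.4,-0.6,0,0,0.5],
    [0,0.4,-0.8,0,0,0,0],
    [0,0.3,-0.94,0,0,0,0],
    [0,0.2,-0.94,0,0,0,0],
    [0,0.1,-0.94,0,0,0,0],
    [0,0,-0.94,0,0,0,0],
    [0,0,-0.94,0,0,0,0]
  ]
}}

```text
clock: 19.55
position: [0.3797, -0.1528, 0.1509]
ee_rot: [3.138, -0.142, -0.0]
force: [1.6, 0.0, -2.2]
width: 0.216
gripper_force: 60.0
```

Request:
{"fn": "carry_out", "kwargs": {
  "commands": [
    [0,0,-0.94,0,0,0,0],
    [0,0,-0.94,0,0,0,0],
    [0,0,-0.94,0,0,0,0],
    [0,0,-0.94,0,0,0,0],
    [0,0,-0.94,0,0,0,0],
    [0,0,-0.94,0,0,0,0],
    [0,0,-0.94,0,0,0,0],
    [0,0,-0.94,0,0,0,0]
  ]
}}

```text
clock: 20.35
position: [0.3967, 0.0346, 0.151]
ee_rot: [-3.138, 0.142, -0.0]
force: [-0.0, -0.1, -2.2]
width: 0.209
gripper_force: 60.0
```

Request:
{"fn": "carry_out", "kwargs": {
  "commands": [
    [0,-0.1,-0.94,0,0,0,0],
    [0,-0.3,-0.94,0,0,0,0],
    [0,-0.3,-0.94,0,0,0,0],
    [0,-0.3,-0.94,0,0,0,0],
    [0,-0.3,-0.94,0,0,0,0],
    [0,-0.3,-0.94,0,0,0,0],
    [0,-0.3,-0.94,0,0,0,0],
    [0,-0.3,-0.94,0,0,0,0]
  ]
}}

```text
clock: 21.15
position: [0.3584, 0.2269, 0.1509]
ee_rot: [-3.138, 0.142, -0.0]
force: [0.2, -0.7, -1.8]
width: 0.214
gripper_force: 60.0
```

Request:
{"fn": "carry_out", "kwargs": {
  "commands": [
    [0,-0.4,-0.94,0.3,0,0,0],
    [0,-0.4,-0.94,0.5,0,0,0],
    [0,-0.4,-0.6,0.5,0,0,0],
    [0,-0.2,-0.3,0.4,0,0,0],
    [0,0,0,0,0,0,0],
    [0,0,0,0,0,0,0]
  ]
}}

```text
clock: 21.75
position: [0.3308, 0.2969, 0.1088]
ee_rot: [3.138, -0.144, 0.001]
force: [0.4, -0.4, -2.0]
width: 0.212
gripper_force: 60.0
```

```bash
python3 - <<'E'
from h import *
A=(584.6,334.7,-5.15)
go(tcp(*A,-253.5,80),tcp(*A,-253.5,16),tcp(*A,-131.5,16))
d=grab('top','t9')
E
```

```text
t 21.8 p [330.8 296.9 108.8] yaw -5.27 tiltxy [ 0.0003 -0.0007] j [-1.65  0.48  1.1   2.19 -0.6   0.81 -1.82] F [ 0.4 -0.4 -2. ] w 0.212
(np.float64(332.1), np.float64(357.5), 108, -5.15) turn [ 0.01 -0.   -0.02] shift [-0.16 -2.42  0.03] rows 1.0 3.0
(np.float64(332.1), np.float64(357.5), 44, -5.15) turn [0. 0. 0.] shift [0.   0.   2.56] rows 0.0 3.0
(np.float64(453.6), np.float64(346.5), 44, -5.15) turn [0. 0. 0.] shift [4.88 0.   0.  ] rows 0.0 5.0
```

Request:
{"fn": "carry_out", "kwargs": {
  "commands": [
    [0,-0.05,-0.6,0,0,0,0],
    [0,-0.06,-0.9,0,0,0,0],
    [0,-0.05,-0.7,0,0,0,0],
    [0,0,-0.22,0,0,0,0],
    [0,0,0,0,0,0,0],
    [0,0,0,0,0,0,0]
  ]
}}

```text
clock: 22.4
position: [0.332, 0.3575, 0.1087]
ee_rot: [3.138, -0.144, -0.0]
force: [0.2, 0.0, -2.7]
width: 0.215
gripper_force: 60.0
```

```bash
python3 - <<'E'
from h import *
A=(584.6,334.7,-5.15)
go(tcp(*A,-253.5,80),tcp(*A,-253.5,16),tcp(*A,-131.5,16))
d=grab('top','t10');o=np.load('top0.npz')['pixels']
a=cv2.absdiff(d['pixels'],o).max(2)
print('plate A diff',a[170:215,160:205].max(),'board',a[160:215,160:280].max(), 'deck plate',a[190,390])
cv2.imwrite('pics/t10c.png',cv2.resize(d['pixels'][150:285,140:340,::-1],None,fx=4,fy=4,interpolation=cv2.INTER_CUBIC))
E
```

```text
t 22.4 p [332.  357.5 108.7] yaw -5.27 tiltxy [-0.0001 -0.0006] j [-1.68  0.55  1.07  2.09 -0.64  0.87 -1.9 ] F [ 0.2  0.  -2.7] w 0.215
(np.float64(332.1), np.float64(357.5), 108, -5.15) turn [ 0.01  0.   -0.02] shift [ 0.01 -0.    0.03] rows 1.0 1.0
(np.float64(332.1), np.float64(357.5), 44, -5.15) turn [0. 0. 0.] shift [0.   0.   2.56] rows 0.0 3.0
(np.float64(453.6), np.float64(346.5), 44, -5.15) turn [0. 0. 0.] shift [4.88 0.   0.  ] rows 0.0 5.0
plate A diff 17 board 93 deck plate 24
```

View pics/t10c.png

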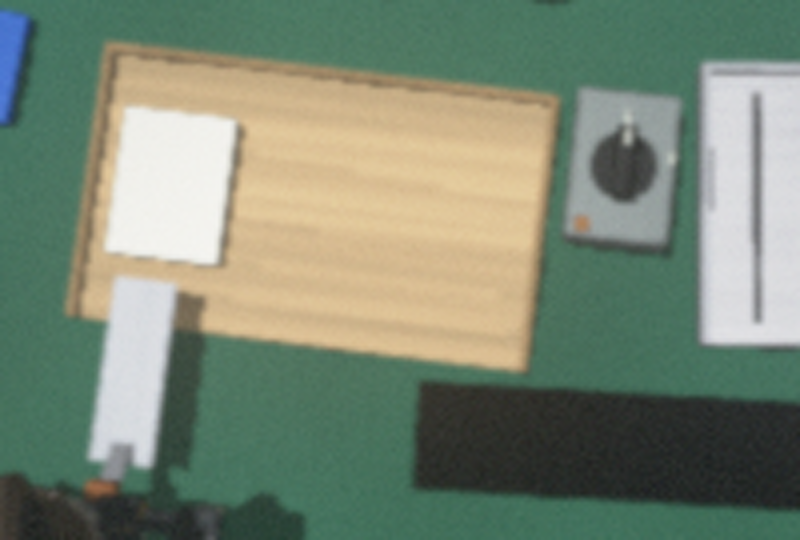

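The blade (crop 89–178, 276–469) lines up with plate A, whose patch is unchanged from the start image. I'll lower and insert.

Request:
{"fn": "carry_out", "kwargs": {
  "commands": [
    [0,0,0,0.5,0,0,0],
    [0,0,0,0.8,0,0,0],
    [0,0,0,0.7,0,0,0],
    [0,0,0,0.5,0,0,0],
    [0,0,0,0.09,0,0,0],
    [0,0,0,0,0,0,0],
    [0,0,0,0,0,0,0]
  ]
}}

```text
clock: 23.15
position: [0.3323, 0.3584, 0.0444]
ee_rot: [-3.138, 0.144, -0.001]
force: [0.1, -0.7, -2.2]
width: 0.218
gripper_force: 60.0
```

```bash
python3 - <<'E'
from h import *
d=dict(np.load('t10.npz'))
w=quad(d,'blade',np.array([(115,276),(178,285),(152,469),(89,461)])-[40,0],.084)
print('expected',332+118.5*np.cos(np.radians(5.2)),357.5-118.5*np.sin(np.radians(5.2)))
A=(584.6,334.7,-5.15)
go(tcp(*A,-131.5,16))
E
```

```text
blade [446.2 346.6] edges [ 45.3 129.9  44.7 130.8] ang(updir,leftdir) [-5.5 83.8]
expected 450.0123012359925 346.76003924656305
t 23.1 p [332.3 358.4  44.4] yaw -5.25 tiltxy [0.0005 0.0005] j [-1.58  0.64  0.93  2.14 -0.78  0.75 -1.79] F [ 0.1 -0.7 -2.2] w 0.218
(np.float64(453.6), np.float64(346.5), 44, -5.15) turn [-0.01 -0.   -0.02] shift [4.88 0.04 0.02] rows 1.0 5.0
```

Request:
{"fn": "carry_out", "kwargs": {
  "commands": [
    [0,0.4,0.02,0,0,0,0],
    [0,0.7,0.02,0,0,0,0],
    [0,0.7,0,0,0,0,0],
    [0,0.7,0,0,0,0,0],
    [0,0.7,0,0,0,0,0],
    [0,0.7,0,0,0,0,0],
    [0,0.6,0,0,0,0,0],
    [0,0.38,0,0,0,0,0]
  ]
}}

```text
clock: 23.95
position: [0.4552, 0.3459, 0.0444]
ee_rot: [-3.138, 0.145, -0.002]
force: [-0.3, 0.0, -2.7]
width: 0.212
gripper_force: 60.0
```

Request:
{"fn": "carry_out", "kwargs": {
  "commands": [
    [0,0,0,0,0,0,0],
    [0,0,0,-0.15,0,0,0],
    [0,0,0,-0.15,0,0,0],
    [0,0,0,-0.15,0,0,0],
    [0,0,0,-0.2,0,0,0],
    [0,0,0,-0.2,0,0,0],
    [0,0,0,-0.2,0,0,0],
    [0,0,0,-0.2,0,0,0]
  ]
}}

```text
clock: 24.75
position: [0.4532, 0.3463, 0.0757]
ee_rot: [-3.138, 0.143, -0.0]
force: [0.3, 0.5, -4.7]
width: 0.216
gripper_force: 60.0
```

Request:
{"fn": "carry_out", "kwargs": {
  "commands": [
    [0,0,0,-0.3,0,0,-0.05],
    [0,0,0,-0.45,0,0,-0.15],
    [0,0,0,-0.55,0,0,-0.2],
    [0,0,0,-0.55,0,0,-0.2],
    [0,0,0,-0.55,0,0,-0.2],
    [0,0,0,-0.5,0,0,-0.15],
    [0,0,0,-0.35,0,0,-0.1],
    [0,0,0,-0.15,0,0,-0.05]
  ]
}}

```text
clock: 25.55
position: [0.4536, 0.3464, 0.1614]
ee_rot: [-3.14, -0.03, -0.001]
force: [0.2, -0.6, -4.5]
width: 0.212
gripper_force: 60.0
```

```bash
python3 - <<'E'
from h import *
D=(581.5,-163,1.0)
go(tcp(*D,-131.5,132),tcp(*D,-131.5,50),tcp(*D,-131.5,33))
d=grab('top','t11');P=cloud(d);im=d['pixels']
m=(im.min(2)>165);m[:,:140]=0;m[:,230:]=0;m&=(P[...,2]>.1)
print(m.sum(),np.median(P[m],0)); ys=P[m]; print(np.percentile(ys,[3,97],axis=0).round(3))
q=ys;A=np.c_[q[:,:2]-np.median(q[:,:2],0),np.ones(len(q))];print(np.linalg.lstsq(A,q[:,2],rcond=None)[0])
E
```

```text
t 25.6 p [453.6 346.4 161.4] yaw 1.11 tiltxy [0.0009 0.001 ] j [-1.42  0.58  1.02  1.84 -0.57  1.04 -1.72] F [ 0.2 -0.6 -4.5] w 0.212
(np.float64(450.0), np.float64(-165.3), 160, 1.0) turn [-0.01 -0.01  0.02] shift [-0.5  20.46  0.06] rows 1.0 21.0
(np.float64(450.0), np.float64(-165.3), 78, 1.0) turn [0. 0. 0.] shift [0.   0.   3.28] rows 0.0 4.0
(np.float64(450.0), np.float64(-165.3), 61, 1.0) turn [0. 0. 0.] shift [0.   0.   0.68] rows 0.0 1.0
1379 [0.57976675 0.34963313 0.14365795]
[[0.512 0.311 0.134]
 [0.638 0.389 0.149]]
[-0.42631319 -2.03667651  0.14755926]
```

Request:
{"fn": "carry_out", "kwargs": {
  "commands": [
    [0,0,0.15,0,0,0,0],
    [0,0,0.3,0,0,0,0],
    [0,0,0.45,0,0,0,0],
    [0,0,0.6,0,0,0,0],
    [0,-0.02,0.72,0,0,0,0],
    [0,-0.02,0.72,0,0,0,0],
    [0,-0.02,0.72,0,0,0,0],
    [0,-0.02,0.72,0,0,0,0]
  ]
}}

```text
clock: 26.4
position: [0.4533, 0.2348, 0.1603]
ee_rot: [-3.141, -0.028, -0.0]
force: [0.7, -0.9, -4.3]
width: 0.215
gripper_force: 60.0
```

Request:
{"fn": "carry_out", "kwargs": {
  "commands": [
    [0,-0.02,0.72,0,0,0,0],
    [0,-0.02,0.72,0,0,0,0],
    [0,-0.02,0.72,0,0,0,0],
    [0,-0.02,0.72,0,0,0,0],
    [0,-0.02,0.72,0,0,0,0],
    [0,-0.02,0.72,0,0,0,0],
    [0,-0.02,0.72,0,0,0,0],
    [0,-0.02,0.72,0,0,0,0]
  ]
}}

```text
clock: 27.2
position: [0.4519, 0.0911, 0.1603]
ee_rot: [-3.141, -0.029, -0.0]
force: [0.7, -0.3, -3.8]
width: 0.217
gripper_force: 60.0
```

Request:
{"fn": "carry_out", "kwargs": {
  "commands": [
    [0,-0.02,0.72,0,0,0,0],
    [0,-0.02,0.72,0,0,0,0],
    [0,-0.02,0.72,0,0,0,0],
    [0,-0.02,0.72,0,0,0,0],
    [0,-0.02,0.72,0,0,0,0],
    [0,-0.02,0.72,0,0,0,0],
    [0,-0.02,0.72,0,0,0,0],
    [0,-0.02,0.72,0,0,0,0]
  ]
}}

```text
clock: 28.0
position: [0.4505, -0.0529, 0.1603]
ee_rot: [3.141, 0.029, 0.0]
force: [0.1, 0.7, -3.8]
width: 0.21
gripper_force: 60.0
```

Request:
{"fn": "carry_out", "kwargs": {
  "commands": [
    [0,-0.02,0.72,0,0,0,0],
    [0,-0.02,0.72,0,0,0,0],
    [0,-0.02,0.72,0,0,0,0],
    [0,-0.02,0.72,0,0,0,0],
    [0,0,0.6,0,0,0,0],
    [0,0,0.55,0,0,0,0],
    [0,0,0.35,0,0,0,0],
    [0,0,0.18,0,0,0,0]
  ]
}}

```text
clock: 28.8
position: [0.4505, -0.1667, 0.1603]
ee_rot: [3.141, 0.027, 0.0]
force: [-0.9, 0.0, -4.0]
width: 0.216
gripper_force: 60.0
```

Request:
{"fn": "carry_out", "kwargs": {
  "commands": [
    [0,0,0,0,0,0,0],
    [0,0,0,0,0,0,0]
  ]
}}

```text
clock: 29.0
position: [0.4507, -0.1649, 0.1601]
ee_rot: [-3.141, -0.03, 0.001]
force: [-0.3, 1.0, -3.9]
width: 0.212
gripper_force: 60.0
```

```bash
python3 - <<'E'
from h import *
D=(581.5,-163,1.0)
go(tcp(*D,-131.5,132),tcp(*D,-131.5,35.5))
d=grab('top','t12')
cv2.imwrite('pics/t12c.png',cv2.resize(d['pixels'][150:285,280:460,::-1],None,fx=4,fy=4,interpolation=cv2.INTER_CUBIC))
E
```

```text
t 29.0 p [ 450.7 -164.9  160.1] yaw 1.1 tiltxy [-0.0004  0.0004] j [-0.52  0.4   1.03  2.06 -0.44  0.92 -0.81] F [-0.3  1.  -3.9] w 0.212
(np.float64(450.0), np.float64(-165.3), 160, 1.0) turn [-0.    0.    0.02] shift [-0.03  0.01  0.  ] rows 1.0 1.0
(np.float64(450.0), np.float64(-165.3), 63.5, 1.0) turn [0. 0. 0.] shift [0.   0.   3.86] rows 0.0 4.0
```

View pics/t12c.png

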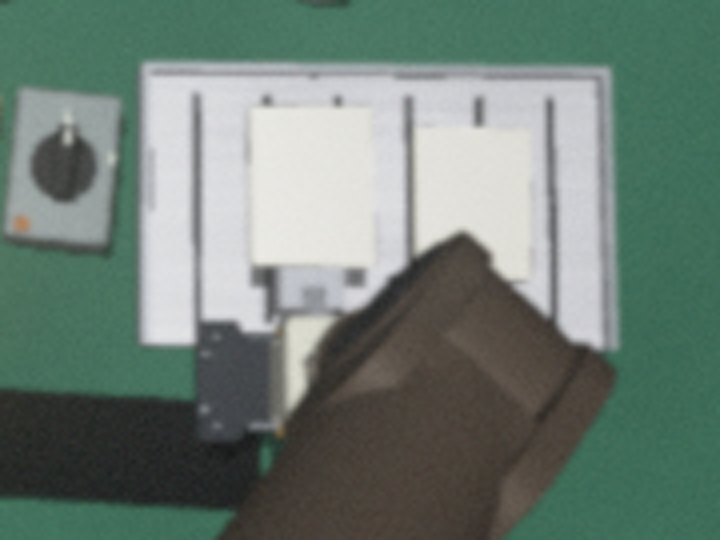

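Plate A is held at crop (312,186), well clear of the first plate at (470,200). I'll lower, set down and withdraw.

Request:
{"fn": "carry_out", "kwargs": {
  "commands": [
    [0,0,0,0.2,0,0,0],
    [0,0,0,0.4,0,0,0],
    [0,0,0,0.6,0,0,0],
    [0,0,0,0.6,0,0,0],
    [0,0,0,0.6,0,0,0],
    [0,0,0,0.45,0,0,0],
    [0,0,0,0.3,0,0,0],
    [0,0,0,0.15,0,0,0]
  ]
}}

```text
clock: 29.85
position: [0.4505, -0.1653, 0.0769]
ee_rot: [-3.141, -0.029, 0.001]
force: [-0.5, -0.4, -3.6]
width: 0.214
gripper_force: 60.0
```

Request:
{"fn": "carry_out", "kwargs": {
  "commands": [
    [0,0,0,0.12,0,0,0],
    [0,0,0,0.12,0,0,0],
    [0,0,0,0.12,0,0,0],
    [0,0,0,0.12,0,0,0],
    [0,0,0,0.08,0,0,0],
    [0,0,0,0,0,0,0],
    [0,0,0,0,0,0,0]
  ]
}}

```text
clock: 30.55
position: [0.451, -0.1654, 0.0638]
ee_rot: [3.141, 0.029, 0.0]
force: [0.4, -1.2, -2.8]
width: 0.212
gripper_force: 60.0
```

```bash
python3 - <<'E'
from h import *
go(tcp(581.5,-163,1.0,-267,35.5))
E
```

```text
t 30.6 p [ 451.  -165.4   63.8] yaw 1.07 tiltxy [ 0.0002 -0.    ] j [-0.37  0.54  0.85  2.14 -0.63  0.72 -0.65] F [ 0.4 -1.2 -2.8] w 0.212
(np.float64(314.5), np.float64(-167.7), 63.5, 1.0) turn [ 0.   -0.    0.01] shift [-5.46 -0.01  0.01] rows 1.0 6.0
```

Request:
{"fn": "carry_out", "kwargs": {
  "commands": [
    [0,-0.3,0,0,0,0,0],
    [0,-0.6,0,0,0,0,0],
    [0,-0.8,0,0,0,0,0],
    [0,-0.8,0,0,0,0,0],
    [0,-0.8,0,0,0,0,0],
    [0,-0.8,0,0,0,0,0],
    [0,-0.6,0,0,0,0,0],
    [0,-0.3,0,0,0,0,0]
  ]
}}

```text
clock: 31.35
position: [0.3243, -0.1675, 0.0638]
ee_rot: [-3.141, -0.028, 0.0]
force: [0.3, 1.1, -3.0]
width: 0.214
gripper_force: 60.0
```

Request:
{"fn": "carry_out", "kwargs": {
  "commands": [
    [0,0,0,0,0,0,0],
    [0,0,0,-0.5,0,0,0],
    [0,0,0,-0.7,0,0,0],
    [0,0,0,-0.7,0,0,0],
    [0,0,0,-0.4,0,0,0],
    [0,0,0,0,0,0,0],
    [0,0,0,0,0,0,0]
  ]
}}

```text
clock: 32.05
position: [0.3267, -0.1675, 0.1212]
ee_rot: [3.141, 0.031, 0.002]
force: [-0.2, 0.0, -3.0]
width: 0.212
gripper_force: 60.0
```

```bash
python3 - <<'E'
from h import *
d=grab('top','t13');P=cloud(d);im=d['pixels'].astype(int)
# plates: cream (R-B) on grey deck
m=(((im[...,0]-im[...,2])>6)&(im.min(2)>150)).astype(np.uint8)[160:245,310:440]
m=cv2.morphologyEx(m,cv2.MORPH_OPEN,np.ones((5,5),np.uint8));m=cv2.morphologyEx(m,cv2.MORPH_CLOSE,np.ones((5,5),np.uint8))
cs,_=cv2.findContours(m,cv2.RETR_EXTERNAL,cv2.CHAIN_APPROX_NONE)
for c in cs:
    r=cv2.minAreaRect(c)
    if min(r[1])>15:
        w=px2w(d,cv2.boxPoints(r)+[310,160],.052)*1000
        v=w.mean(0)-[582,-228];a=np.radians(1);print('plate',w.mean(0).round(1),'deck frame',np.round([v[0]*np.cos(a)+v[1]*np.sin(a),-v[0]*np.sin(a)+v[1]*np.cos(a)],1),'edges',np.linalg.norm(w[0]-w[1]).round(),np.linalg.norm(w[1]-w[2]).round(),r)
go((400,-49,110,1.0))
E
```

```text
plate [ 583.3 -299.5] deck frame [  0.1 -71.5] edges 64.0 105.0 ((90.0, 41.0), (36.0, 22.0), 90.0)
t 32.1 p [ 326.2 -167.5  121. ] yaw 1.12 tiltxy [ 0.0001 -0.0001] j [-0.58  0.26  1.11  2.34 -0.36  0.71 -0.75] F [-0.3 -0.1 -1.6] w 0.213
(400, -49, 110, 1.0) turn [ 0.   -0.    0.02] shift [ 3.03 -4.69  0.44] rows 1.0 5.0
```

```bash
python3 - <<'E'
from h import *
d=dict(np.load('t13.npz'));P=cloud(d);im=d['pixels'].astype(int)
h=cv2.medianBlur(P[...,2].astype(np.float32),5)
m=((h>.044)&(h<.075)).astype(np.uint8);m[:165]=0;m[236:]=0;m[:,:318]=0;m[:,430:]=0
n,l,st,ce=cv2.connectedComponentsWithStats(m)
for i in range(1,n):
    if st[i][4]>200:
        k=l==i;print(st[i],px2w(d,[ce[i]],.052).round(3),'z',np.median(P[k][:,2]).round(4))
print(im[185:215:10,330:430:6].tolist()[1])
E
```

```text
[ 337  181   30   38 1107] [[ 0.585 -0.16 ]] z 0.0531
[ 383  182   29   38 1091] [[ 0.584 -0.291]] z 0.0533
[[164, 167, 169], [207, 206, 210], [228, 227, 222], [226, 225, 221], [225, 225, 219], [226, 225, 219], [217, 218, 212], [212, 212, 215], [210, 209, 214], [208, 207, 201], [221, 220, 214], [220, 219, 211], [218, 218, 209], [217, 217, 208], [200, 200, 205], [195, 195, 200], [201, 203, 208]]
```

Both plates stand on the deck (deck-frame y about +68 and −63 mm, tops at z 0.053, so level). Now the spatula goes back: move out, turn, lower onto the mat.

Request:
{"fn": "carry_out", "kwargs": {
  "commands": [
    [0,0.5,-0.4,0,0,0,0],
    [0,0.8,-0.7,0,0,0,0],
    [0,0.6,-0.6,0,0,0,-0.3],
    [0,0.2,-0.2,0,0,0,-0.7],
    [0,0,0,0,0,0,-0.9],
    [0,0,0,0,0,0,-0.9],
    [0,0,0,0,0,0,-0.9],
    [0,0,0,0,0,0,-0.9]
  ]
}}

```text
clock: 32.9
position: [0.3777, -0.1184, 0.1208]
ee_rot: [-3.05, -0.754, 0.001]
force: [-0.3, -0.2, -2.1]
width: 0.215
gripper_force: 60.0
```

Request:
{"fn": "carry_out", "kwargs": {
  "commands": [
    [0,0,0,0,0,0,-0.9],
    [0,0,0,0,0,0,-0.9],
    [0,0,0,0,0,0,-0.9],
    [0,0,0,0,0,0,-0.9],
    [0,0,0,0,0,0,-0.9],
    [0,0,0,0,0,0,-0.9],
    [0,0,0,0,0,0,-0.9],
    [0,0,0,0,0,0,-0.9]
  ]
}}

```text
clock: 33.7
position: [0.3777, -0.1184, 0.1208]
ee_rot: [-2.588, -1.779, 0.001]
force: [0.2, 0.6, -2.1]
width: 0.21
gripper_force: 60.0
```

Request:
{"fn": "carry_out", "kwargs": {
  "commands": [
    [0,0,0,0,0,0,-0.9],
    [0,0,0,0,0,0,-0.9],
    [0,0,0,0,0,0,-0.9],
    [0,0,0,0,0,0,-0.7],
    [0,0,0,0,0,0,0],
    [0,0,0,0,0,0,0]
  ]
}}

```text
clock: 34.3
position: [0.3775, -0.1188, 0.1209]
ee_rot: [-2.258, -2.184, 0.001]
force: [1.1, 0.0, -2.2]
width: 0.21
gripper_force: 60.0
```

```bash
python3 - <<'E'
from h import *
go((400,-47.5,121,88.3),(400,-47.5,32,88.3))
E
```

```text
t 34.3 p [ 377.5 -118.8  120.9] yaw 88.1 tiltxy [-0.0006  0.    ] j [-0.37  0.23  0.65  2.27 -0.21  0.7   0.39] F [ 1.1  0.  -2.2] w 0.21
(400, -47.5, 121, 88.3) turn [-0.01 -0.   -0.04] shift [ 2.88  0.81 -0.  ] rows 1.0 3.0
(400, -47.5, 32, 88.3) turn [0. 0. 0.] shift [0.   0.   3.56] rows 0.0 4.0
```

Request:
{"fn": "carry_out", "kwargs": {
  "commands": [
    [0,0.5,0.15,0,0,0,0],
    [0,0.9,0.25,0,0,0,0],
    [0,0.9,0.25,0,0,0,0],
    [0,0.58,0.16,0,0,0,0],
    [0,0,0,0,0,0,0]
  ]
}}

```text
clock: 34.8
position: [0.4006, -0.0457, 0.121]
ee_rot: [-2.254, -2.188, -0.0]
force: [-0.1, -0.5, -2.3]
width: 0.217
gripper_force: 60.0
```

Request:
{"fn": "carry_out", "kwargs": {
  "commands": [
    [0,0,0,0.5,0,0,0],
    [0,0,0,0.7,0,0,0],
    [0,0,0,0.7,0,0,0],
    [0,0,0,0.7,0,0,0],
    [0,0,0,0.5,0,0,0],
    [0,0,0,0.25,0,0,0],
    [0,0,0,0.15,0,0,0],
    [0,0,0,0,0,0,0]
  ]
}}

```text
clock: 35.6
position: [0.3998, -0.0481, 0.0337]
ee_rot: [-2.258, -2.185, 0.0]
force: [-0.5, 0.5, -3.0]
width: 0.215
gripper_force: 60.0
```

```bash
python3 - <<'E'
from h import *
go((400,-47.5,31.5,88.3))
E
```

```text
t 35.6 p [399.8 -48.1  33.7] yaw 88.12 tiltxy [-0.0002 -0.0001] j [-0.38  0.42  0.47  2.33 -0.41  0.47  0.4 ] F [-0.5  0.5 -3. ] w 0.215
(400, -47.5, 31.5, 88.3) turn [-0.    0.   -0.03] shift [0.02 0.01 0.09] rows 1.0 1.0
```

Request:
{"fn": "carry_out", "kwargs": {
  "commands": [
    [0,0,0,0.08,0,0,0],
    [0,0,0,0,0,0,0],
    [0.55,0,0,0,0,0,0],
    [0.55,0,0,0,0,0,0],
    [0.55,0,0,0,0,0,0],
    [0.55,0,0,0,0,0,0],
    [0.55,0,0,0,0,0,0]
  ]
}}

```text
clock: 36.3
position: [0.3999, -0.0478, 0.0318]
ee_rot: [2.257, 2.186, 0.0]
force: [-0.1, 0.2, -0.4]
width: 0.541
gripper_force: 0.0
```

Request:
{"fn": "carry_out", "kwargs": {
  "commands": [
    [0.55,0,0,-0.3,0,0,0],
    [0.55,0,0,-0.6,0,0,0],
    [0.55,0,0,-0.9,0,0,0],
    [0.55,0,0,-0.9,0,0,0],
    [0.55,0,0,-0.9,0,0,0],
    [0.55,0,0,-0.9,0,0,0],
    [0.55,0,0,-0.6,0,0,0],
    [0.55,0,0,-0.3,0,0,0]
  ]
}}

```text
clock: 37.1
position: [0.4003, -0.0479, 0.1682]
ee_rot: [2.256, 2.185, 0.003]
force: [0.9, -0.4, 0.0]
width: 0.548
gripper_force: 0.0
```

```bash
python3 - <<'E'
from h import *
go((602.3,3.4,167,176),(602.3,3.4,71,176))
E
```

```text
t 37.1 p [400.3 -47.9 168.2] yaw 88.16 tiltxy [0.002  0.0007] j [-0.6   0.14  0.67  2.2  -0.12  0.83  0.12] F [ 0.9 -0.4  0. ] w 0.548
(602.3, 3.4, 167, 176) turn [ 2.000e-02  1.000e-02 -1.533e+01] shift [-7.92  2.61  0.05] rows 16.0 8.0
(602.3, 3.4, 71, 176) turn [0. 0. 0.] shift [0.   0.   3.84] rows 0.0 4.0
```

Request:
{"fn": "carry_out", "kwargs": {
  "commands": [
    [0.55,0,0,0,0,0,-0.9],
    [0.55,0,0,0,0,0,-0.9],
    [0.55,0,0,0,0,0,-0.9],
    [0.55,0,0,0,0,0,-0.9],
    [0.55,0,0,0,0,0,-0.9],
    [0.55,0,0,0,0,0,-0.9],
    [0.55,0,0,0,0,0,-0.9],
    [0.55,0,0,0,0,0,-0.9]
  ]
}}

```text
clock: 37.9
position: [0.3994, -0.0479, 0.1665]
ee_rot: [-1.337, -2.842, 0.001]
force: [0.2, 0.0, -1.2]
width: 0.549
gripper_force: 0.0
```

Request:
{"fn": "carry_out", "kwargs": {
  "commands": [
    [0.55,0,0,0,0,0,-0.9],
    [0.55,0,0,0,0,0,-0.9],
    [0.55,0,0,0,0,0,-0.9],
    [0.55,0,0,0,0,0,-0.9],
    [0.55,0,0,0,0,0,-0.9],
    [0.55,0,0,0,0,0,-0.9],
    [0.55,0,0,0,0,0,-0.9],
    [0.55,0,0,0,0,0,-0.9]
  ]
}}

```text
clock: 38.7
position: [0.3994, -0.0479, 0.1665]
ee_rot: [-0.25, -3.131, 0.0]
force: [0.1, -0.5, -0.4]
width: 0.55
gripper_force: 0.0
```

Request:
{"fn": "carry_out", "kwargs": {
  "commands": [
    [0.55,-0.6,0.15,0,0,0,-0.9],
    [0.55,-0.95,0.31,0,0,0,0],
    [0.55,-0.95,0.31,0,0,0,0],
    [0.55,-0.95,0.31,0,0,0,0],
    [0.55,-0.95,0.31,0,0,0,0],
    [0.55,-0.95,0.31,0,0,0,0],
    [0.55,-0.95,0.31,0,0,0,0],
    [0.55,-0.95,0.31,0,0,0,0]
  ]
}}

```text
clock: 39.5
position: [0.5855, -0.0043, 0.1662]
ee_rot: [-0.114, -3.138, 0.0]
force: [-0.6, 0.3, 0.8]
width: 0.547
gripper_force: 0.0
```

```bash
python3 - <<'E'
from h import *
go((602.3,3.4,167,176),(602.3,3.4,71,176))
E
```

```text
t 39.5 p [585.5  -4.3 166.2] yaw 175.82 tiltxy [-0.0012 -0.0002] j [-0.38  0.44  0.41  1.77 -0.21  0.97  1.62] F [-0.6  0.3  0.8] w 0.547
(602.3, 3.4, 167, 176) turn [-0.   -0.01 -0.03] shift [-0.65  0.36 -0.03] rows 1.0 1.0
(602.3, 3.4, 71, 176) turn [0. 0. 0.] shift [0.   0.   3.84] rows 0.0 4.0
```

Request:
{"fn": "carry_out", "kwargs": {
  "commands": [
    [0.55,-0.45,0.2,0,0,0,0],
    [0.55,-0.2,0.16,0,0,0,0],
    [0.55,0,0,0.3,0,0,0],
    [0.55,0,0,0.3,0,0,0],
    [0.55,0,0,0,0,0,0],
    [0.55,0,0,0,0,0,0]
  ]
}}

```text
clock: 40.1
position: [0.6011, 0.0029, 0.1515]
ee_rot: [-0.115, -3.139, 0.0]
force: [0.5, 0.8, -0.2]
width: 0.551
gripper_force: 0.0
```

```bash
python3 - <<'E'
from h import *
go((602.3,3.4,71,176))
d=grab('scene','s14');t=grab('top','t14')
a=cv2.resize(d['pixels'][80:250,130:340,::-1],(660,534),interpolation=cv2.INTER_CUBIC)
cv2.imwrite('pics/s14c.png',a)
im=t['pixels'].astype(int);m=im.min(2)>150;m[:246]=0;m[280:]=0;m[:,:244]=0;m[:,300:]=0
r=cv2.minAreaRect(np.argwhere(m)[:,::-1].astype(np.float32));print(m.sum(),r,px2w(t,[r[0]],.006)*1000)
E
```

```text
t 40.1 p [601.1   2.9 151.5] yaw 175.79 tiltxy [-0.0009  0.    ] j [-0.38  0.48  0.41  1.75 -0.23  0.96  1.62] F [ 0.5  0.8 -0.2] w 0.551
(602.3, 3.4, 71, 176) turn [-0.   -0.01 -0.04] shift [-0.05  0.02  3.22] rows 1.0 4.0
238 ((258.0, 259.0), (18.0, 14.0), 0.0) [[405.48327124 107.66672277]]
```

View pics/s14c.png

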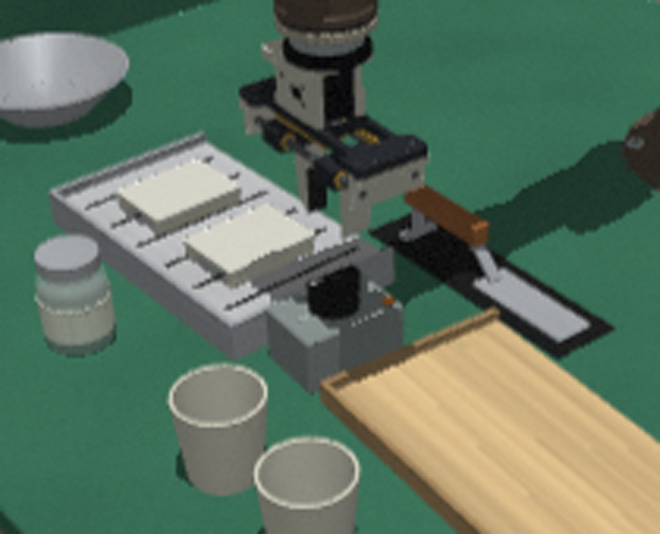

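Both plates are flat on the deck (crop 180,195 and 250,240). The spatula lies on its mat with the blade toward (530,305), and the gripper is above the knob (335,290). Next: descend onto the knob and close.

Request:
{"fn": "carry_out", "kwargs": {
  "commands": [
    [0.55,-0.05,0.02,0.6,0,0,0],
    [0.55,0,0,0.8,0,0,0],
    [0.55,0,0,0.7,0,0,0],
    [0.55,0,0,0.5,0,0,0],
    [0.55,0,0,0.3,0,0,0],
    [0.55,0,0,0.26,0,0,0],
    [0.55,0,0,0,0,0,0]
  ]
}}

```text
clock: 40.9
position: [0.6029, 0.0036, 0.0721]
ee_rot: [-0.115, -3.139, 0.0]
force: [-0.4, -0.5, -0.3]
width: 0.549
gripper_force: 0.0
```

Request:
{"fn": "carry_out", "kwargs": {
  "commands": [
    [0,0,0,0,0,0,0],
    [0,0,0,0,0,0,0],
    [0,0,0,0,0,0,0],
    [0,0,0,0,0,0,0],
    [0,0,0,0,0,0,0]
  ],
  "squeeze": 30
}}

```text
clock: 41.4
position: [0.6033, 0.0035, 0.0729]
ee_rot: [0.114, 3.139, -0.0]
force: [-0.9, -10.0, 3.4]
width: 0.16
gripper_force: 7.1
```

```bash
python3 - <<'E'
from h import *
go();print(arm.observe()['ft_torque'])
E
```

```text
t 41.4 p [603.3   3.5  72.9] yaw 175.83 tiltxy [ 0.0003 -0.0001] j [-0.35  0.58  0.37  1.81 -0.28  0.8   1.66] F [ -0.9 -10.    3.4] w 0.16
[-2.93534314  0.13831185 -0.12519571]
```

Request:
{"fn": "carry_out", "kwargs": {
  "commands": [
    [0,0,-0.03,0,0,0,0],
    [0,0,0,0,0,0,0],
    [0,0,0,0,0,0,0]
  ]
}}

```text
clock: 41.7
position: [0.6033, 0.0028, 0.073]
ee_rot: [0.115, 3.139, 0.0]
force: [-0.3, 0.0, 3.5]
width: 0.15
gripper_force: 30.0
```

Request:
{"fn": "carry_out", "kwargs": {
  "commands": [
    [0,0,0,0,0,0,0.6],
    [0,0,0,0,0,0,0.8],
    [0,0,0,0,0,0,0.8],
    [0,0,0,0,0,0,0.8],
    [0,0,0,0,0,0,0.8],
    [0,0,0,0,0,0,0.8],
    [0,0,0,0,0,0,0.8],
    [0,0,0,0,0,0,0.8]
  ]
}}

```text
clock: 42.5
position: [0.6036, 0.0034, 0.073]
ee_rot: [1.07, 2.953, 0.001]
force: [0.6, 1.2, 2.8]
width: 0.151
gripper_force: 30.0
```

Request:
{"fn": "carry_out", "kwargs": {
  "commands": [
    [0,0,0,0,0,0,0.8],
    [0,0,0,0,0,0,0.8],
    [0,0,0,0,0,0,0.8],
    [0,0,0,0,0,0,0.8],
    [0,0,0,0,0,0,0.8],
    [0,0,0,0,0,0,0.8],
    [0,0,0,0,0,0,0.8],
    [0,0,0,0,0,0,0.5]
  ]
}}

```text
clock: 43.3
position: [0.6042, 0.0038, 0.073]
ee_rot: [1.906, 2.496, 0.002]
force: [1.9, 1.3, 1.8]
width: 0.151
gripper_force: 30.0
```

```bash
python3 - <<'E'
from h import *
go();print(arm.observe()['ft_torque'])
E
```

```text
t 43.3 p [604.2   3.8  73. ] yaw 105.25 tiltxy [0.0019 0.0006] j [-0.56  0.65  0.71  1.83 -0.55  0.86  0.68] F [1.9 1.3 1.8] w 0.151
[ 0.25527048 -0.50837587  0.11919447]
```

Request:
{"fn": "carry_out", "kwargs": {
  "commands": [
    [0,0,0,0,0,0,0.5],
    [0,0,0,0,0,0,0.4],
    [0,0,0,0,0,0,0.2],
    [0,0,0,0,0,0,0],
    [0,0,0,0,0,0,0],
    [0,0,0,0,0,0,0],
    [0,0,0,0,0,0,0],
    [0,0,0,0,0,0,0]
  ]
}}

```text
clock: 44.1
position: [0.6042, 0.0038, 0.073]
ee_rot: [2.036, 2.392, 0.003]
force: [5.0, 3.1, -0.0]
width: 0.151
gripper_force: 30.3
```

```bash
python3 - <<'E'
from h import *
go();print(arm.observe()['ft_torque'])
E
```

```text
t 44.1 p [604.2   3.8  73. ] yaw 99.2 tiltxy [0.0019 0.0007] j [-0.58  0.66  0.74  1.83 -0.57  0.87  0.6 ] F [ 5.   3.1 -0. ] w 0.151
[ 0.59876724 -1.13553638  0.53648379]
```

The moment jumped to 0.54 N m, so the knob is at its stop. I'll hold a little longer, then release.

Request:
{"fn": "carry_out", "kwargs": {
  "commands": [
    [0,0,0,0,0,0,0],
    [0,0,0,0,0,0,0],
    [0,0,0,0,0,0,0],
    [1,0,0,0,0,0,0],
    [1,0,0,0,0,0,0],
    [1,0,0,0,0,0,0],
    [1,0,0,0,0,0,0],
    [1,0,0,0,0,0,0]
  ]
}}

```text
clock: 44.9
position: [0.6025, 0.0024, 0.0725]
ee_rot: [-2.039, -2.389, 0.002]
force: [-0.6, 0.9, -0.5]
width: 0.537
gripper_force: 0.4
```

Request:
{"fn": "carry_out", "kwargs": {
  "commands": [
    [1,0,0,0,0,0,0],
    [1,0,0,-0.4,0,0,0],
    [1,0,0,-0.8,0,0,0],
    [1,0,0,-0.9,0,0,0],
    [1,0,0,-0.9,0,0,0],
    [1,0,0,-0.9,0,0,0],
    [1,0,0,-0.9,0,0,0],
    [1,0,0,-0.4,0,0,0]
  ]
}}

```text
clock: 45.7
position: [0.604, 0.0021, 0.2054]
ee_rot: [2.039, 2.387, 0.003]
force: [0.0, 0.0, -0.4]
width: 1.0
gripper_force: 0.0
```

Request:
{"fn": "carry_out", "kwargs": {
  "commands": [
    [1,0.9,0,-0.5,0,0,0],
    [1,0.9,0,-0.5,0,0,0],
    [1,0.9,0,0,0,0,0],
    [1,0.9,0,0,0,0,0],
    [1,0.9,0,0,0,0,0],
    [1,0.9,0,0,0,0,0],
    [1,0.9,0,0,0,0,0],
    [1,0.5,0,0,0,0,0]
  ]
}}

```text
clock: 46.5
position: [0.5758, 0.1728, 0.2274]
ee_rot: [-2.037, -2.391, 0.0]
force: [0.8, 0.8, -0.6]
width: 1.002
gripper_force: 0.0
```

```bash
python3 - <<'E'
from h import *
go()
t=grab('top','t15');o=np.load('top0.npz')['pixels'];P=cloud(t)
a=cv2.absdiff(t['pixels'],o).max(2)
print('knob region diff vs start',a[170:212,283:310].max(),np.median(a[170:212,283:310]),'cups/jar',a[110:150,215:292].max(),a[115:152,345:380].max())
im=t['pixels'].astype(int);m=im.min(2)>150;m[:246]=0;m[280:]=0;m[:,:244]=0;m[:,296:]=0
r=cv2.minAreaRect(np.argwhere(m)[:,::-1].astype(np.float32));print(m.sum(),r,px2w(t,[r[0]],.006)*1000)
h=cv2.medianBlur(P[...,2].astype(np.float32),5)
m=((h>.044)&(h<.075)).astype(np.uint8);m[:165]=0;m[236:]=0;m[:,:318]=0;m[:,430:]=0
n,l,st,ce=cv2.connectedComponentsWithStats(m)
for i in range(1,n):
    if st[i][4]>200: print(st[i],px2w(t,[ce[i]],.052).round(3))
hh=((h>.05)&(h<.075));hh[:246]=0;hh[285:]=0;hh[:,:296]=0;hh[:,355:]=0
print('handle',hh.sum(),px2w(t,[np.argwhere(hh)[:,::-1].mean(0)],.062)*1000)
E
```

```text
t 46.5 p [575.8 172.8 227.4] yaw 99.16 tiltxy [-0.0007  0.0002] j [-0.96  0.5   0.88  1.68 -0.41  1.16  0.18] F [ 0.8  0.8 -0.6] w 1.002
knob region diff vs start 28 15.0 cups/jar 51 27
195 ((272.0, 261.0), (46.0, 14.0), 0.0) [[400.68880966  66.13197142]]
[ 337  181   30   38 1106] [[ 0.585 -0.16 ]]
[ 383  182   29   38 1093] [[ 0.584 -0.291]]
handle 288 [[399.28118343 -63.01983059]]
```

```bash
python3 -c "
from cell import arm
print(arm.sign_off())"
```

```text
the job is handed in; nothing more can be done
None
```

The job is handed in, though `sign_off()` returned no verdict: the two plates present stand on the deck, the spatula is back on its mat, and the knob was turned to its stop, held, and sprang back by 46.5 s on the robot's clock.

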